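Set washed dressing jars up on the air drying bar

TASK

The washed steel dressing jars, standing upside down on the worktop, are to be dried at the air bar. First shut its air valve before any jar is moved, and clear the forceps and the clamp off the drying lane (whichever of them are there) into the open instrument box; then slide every jar up against the bar and along it, so that they stand in one closed-up row, touching the bar and one another, the first against the end stop. With everything in place, open the valve half way, to the middle mark (45 degrees), and leave the other things on the worktop where they are.

Things in the scene. Friction and masses are not known exactly. Their poses are not given: they have to be found in the camera images.
- air_bar: Fixed drying bar, 360 mm long, 36 deep, 50 high, smooth upright front face. Origin: on the worktop in the corner where the bar's face (plane x = 0) meets the end stop's face (plane y = 0). x points away from the robot into the bar, y along the bar to the stop at its left end. The drying lane is the worktop in front of the face: x < 0, y from 0 to -0.36. Axes follow the bar's yaw.
- place_1 (a point): Where the centre of the first jar's rim stands when it touches both bar and stop: on the worktop at x = -0.043, y = -0.043 of the bar's frame. The next two places in the closed-up row lie at y = -0.129 and -0.215. The stop is a plate 44 mm high, 12 thick, 61 out from the bar's face; left of it stands the white air-pump housing (76 x 80 x 85 mm high).
- air_valve (a joint): Valve lever on top of the bar near the stop, rad: 0 = shut (across the pipe, pointing along the bar's -x, to the robot), 1.571 = fully open (in line with the pipe, along the bar's -y, away from the stop); grows counter-clockwise from above. Stops at both ends; stays where left (friction 0.06 N m, no spring). Dark marks on the white disc under it: 0, 45, 90 degrees.
- valve_axis (a point): Point on the lever's vertical turning axis at the lever's mid height, 115 mm above the worktop, above the bar, 18 mm behind its face and 2 mm from the plane of the stop.
- valve_grip (a point): Middle of the lever's black sleeve, 60 mm out from the turning axis, 115 mm above the worktop; the sleeve is 58 mm long, 13 mm wide and 14 mm high (z 108 to 122 mm). Jars pass beneath it.
- instrument_box: The open stainless instrument box at the left front, fixed: inside 98 mm (its x) by 196 mm (its y), walls 50 mm high and 2 mm thick, floor 2 mm above the worktop. Its hinged lid stands open, leaning back a little, along its far (+x) rim, up to 185 mm high with its wire handle, and stays so. Origin: centre of its underside; turned a little, about 9 degrees.
- forceps: Dressing forceps (tweezers) lying on their side in the lane, 124 mm long (along its y), 17 mm wide, 9 mm high; origin under the middle. May be absent.
- clamp: Flat steel artery clamp with ring handles in the lane, 147 mm long (along its y), 70 mm over the rings; its shanks, which can be gripped as a strip 22 mm wide (x) and 140 mm long, 1 to 5 mm above the worktop; origin at the underside, in the middle. May be absent.
- jar_1: Steel dressing jar standing upside down, 86 mm in diameter (wider than the gripper opens), 68 mm high, smooth, about 0.22 kg; origin: centre of the rim it stands on. Slides on the worktop. One of three alike; two or three are there.
- jar_2: Steel dressing jar standing upside down, 86 mm in diameter (wider than the gripper opens), 68 mm high, smooth, about 0.22 kg; origin: centre of the rim it stands on. Slides on the worktop. One of three alike; two or three are there.
- jar_3: Steel dressing jar standing upside down, 86 mm in diameter (wider than the gripper opens), 68 mm high, smooth, about 0.22 kg; origin: centre of the rim it stands on. Slides on the worktop. One of three alike; two or three are there.
- vial_1: Bystander: small glass vial, 21 mm across and 44 mm high, between the jars and the cups; to be left alone. Origin: centre of underside.
- swab_box: Bystander: carton 55 x 100 x 45 mm in front of the instrument box; to be left alone.
- med_cups: Bystander: stack of small clear cups, 41 mm across and 44 mm high, at the right; to be left alone.
- thermometer: Bystander: stick thermometer, 124 mm long, flat on the worktop at the front right; to be left alone.

How it is judged:
By the outcome, as a careful person would: the job done as asked, in the order asked, and still so for the second after the job is handed in, with the robot touching nothing.
Of jar_1, jar_2, jar_3 only 2 to 3 are there at a start; the rules pass over those that are not, and their reading is None.
Of forceps, clamp only 1 to 2 are there at a start; the rules pass over those that are not, and their reading is None.
At some moment in a run one of jar_1, jar_2, jar_3 may be knocked a few centimetres aside while the robot is not near it.
Once in a run the grip may slacken for a moment while it holds something.
It also fails if it takes over 210 s, if anything falls off the work surface, if the arm or the gripper's body presses on something with over 40 N, if the wrist force passes 120 N, or if a joint passes its speed limit or range.

ROBOT

A 6-joint arm with a two-finger parallel gripper is mounted at the origin on a cart in front of the work surface, level with it; the furniture and walls round the work are solid. World frame = base frame: x ahead of the robot, y to its left, z up, the work surface at z = 0. Lengths are in m, angles in rad, forces in N, time in s.
With the tool pointing down it reaches from about 0.35 to 0.775 m from the base axis. Payload 5.5 kg.
Tool frame: the origin (TCP) lies between the finger pads; the fingertips stand 22 mm ahead of it and the grasp point (between the pads) lies 3 mm ahead of it; z points along the fingers, y is the line along which they close (so a half turn about z gives the same grasp; the last joint's range is limited). The gripper opens to 85 mm and grips with 20 to 120 N. Pads are 22 mm wide; open, the fingers measure 114 mm over their backs; the gripper's body (76 mm by 85 mm) begins 54 mm behind the grasp point. The pads swing forward as they close: fully open they stand 13 mm farther back than shut.
Start: joints at [-0.14, 0.313, 0.046, 1.304, 0, 1.431], TCP at [0.575, -0, 0.253] pointing down, gripper open.
Joint ranges: [-2.76, 2.76], [-0.86, 1.69], [-1.03, 1.26], [-2.2, 2.34], [-1.47, 1.5], [-3.14, 3.14]. Speed limits (rad/s): [2.57, 2.57, 3.14, 3.14, 3.14, 3.14].

INTERFACE

Orientations are given as a unit quaternion [w, x, y, z].
In Python, from workcell import env, read_camera gives the robot as it stands (env), with the cameras as plain functions.
- The arm moves only by the shell command python3 nudge.py 'ROWS' [OPENING] [FORCE]. ROWS is a JSON object with one list for each field, all of the same length, 1 to 8, a row being the entries at one place: x, y, z (the shift in parts of the range, where 1.0 means 0.4 m), drx, dry, drz (a rotation vector in a scale on which 1.0 is pi rad); each row is the pose to reach, as a shift and turn from the pose commanded when the command began, along the tool's axes at that moment; what a row does not reach only later rows make up. A row lasts 1/8 s, in which the tool goes at most 0.0625 m and 0.188 rad, less where a joint would pass 70% of its speed; a pose out of reach is approached as far as the arm can. OPENING is the finger opening in m, set as the command begins (- or left out keeps the last). The fingers move at their own pace and stop on an object; FORCE is the grip in N (left out, the last holds). Time passes only in rows, so rows that do not move let the fingers close. It prints the time, the measured TCP pose, the force, the opening and the grip force at its end. Shift and turn numbers lie between -1 and 1, and a call with a number outside is refused. Input that does not fit is refused with a message, and nothing moves.
- env.get_state(): the state, without advancing time (a new reading comes with each control period).
- read_camera(name): name is "scene" or "side" or "wrist"; returns a dict with "image" (384x512x3 uint8, red, green, blue), "K" (3x3 intrinsics, pixels), "D" ([k1, k2, p1, p2, k3] as OpenCV has them; the pictures are not rectified), "R" (3x3) and "t" (3): a world point X has camera coordinates R X + t. Camera axes: x right, y down, z forward; pixel columns grow to the right and rows downward; lengths in m; the calibration is good to about 2 mm. A picture is of the moment at which its call begins. There is no depth.
- env.hand_in(): hands the job in; it is judged then, once.
The state is a dict: "clock": time; "joint_pos": joint angles; "qvel": joint speeds; "tau": joint torques, N m; "tcp_pos": TCP position; "orientation": TCP orientation; "wrist_force": force on the tool from outside, world axes, zero at the start; "ft_torque": the same for the moment, N m; "finger_gap": finger opening in m; "grip_force": force on a finger pad.
Only numpy, scipy, OpenCV 4.12 (cv2) and the standard library are available. Lean on these libraries where they do the work, as an engineer would, in place of code of your own. Each camera call takes 0.05 s, during which the arm holds its last target. There are 200 camera calls.

## Working session

There is one attempt and no reset: what is moved stays moved. The work goes in short steps, Python scripts to look and compute and a shell command to move; the robot and the scene stay as the last step left them, time stands still between calls to the robot, and variables do not carry over. Pictures are saved under pics/ and viewed, at most 14 in all, crops included, and the job is handed in when it is done.

```bash
ls; mkdir -p pics; cat > h.py <<'E'
import numpy as np, cv2
from workcell import env, read_camera
def shot(name,fn,crop=None,scale=1):
    c=read_camera(name); im=c["image"][:,:,::-1]
    if crop: im=im[crop[1]:crop[3],crop[0]:crop[2]]
    if scale!=1: im=cv2.resize(im,None,fx=scale,fy=scale,interpolation=cv2.INTER_CUBIC)
    cv2.imwrite("pics/"+fn,im); np.savez("pics/"+fn+".npz",**c); return c
def load(fn): return np.load("pics/"+fn+".npz")
def pix2w(c,uv,z=0.):
    uv=np.array(uv,float).reshape(-1,1,2)
    n=cv2.undistortPoints(uv,c["K"],c["D"])[:,0]
    d=np.c_[n,np.ones(len(n))]@c["R"]; o=-c["R"].T@c["t"]
    return o+d*((z-o[2])/d[:,2:3])
def w2pix(c,X):
    return cv2.projectPoints(np.array(X,float).reshape(-1,3),cv2.Rodrigues(c["R"])[0],c["t"],c["K"],c["D"])[0][:,0]
E
python3 - <<'E'
from h import *
s=env.get_state(); print({k:np.round(v,3) for k,v in s.items()})
for n in ("scene","side","wrist"):
    c=shot(n,n+"0.png",scale=1.5); print(n,np.round(-c["R"].T@c["t"],3),np.round(c["R"][2],2))
E
```

```text
nudge.py
pics
workcell.py
{'clock': np.float64(0.0), 'joint_pos': array([-0.14 ,  0.314,  0.045,  1.304,  0.   ,  1.431]), 'qvel': array([ 0.001, -0.   ,  0.001,  0.   , -0.002, -0.   ]), 'tau': array([-3.0000e-03, -4.8063e+01,  2.9853e+01,  2.0000e-02, -0.0000e+00,
       -0.0000e+00]), 'tcp_pos': array([0.575, 0.   , 0.252]), 'orientation': array([-0.001,  0.707,  0.707, -0.001]), 'wrist_force': array([-0.546,  0.246,  0.078]), 'ft_torque': array([ 0.037, -0.017, -0.043]), 'grip_force': np.float64(0.0), 'finger_gap': np.float64(0.086)}
scene [-0.05  -0.662  0.605] [ 0.69  0.46 -0.57]
side [ 0.629 -1.261  0.636] [-0.04  0.89 -0.45]
wrist [0.575 0.083 0.374] [-0.   -0.32 -0.95]
```

View pics/scene0.png

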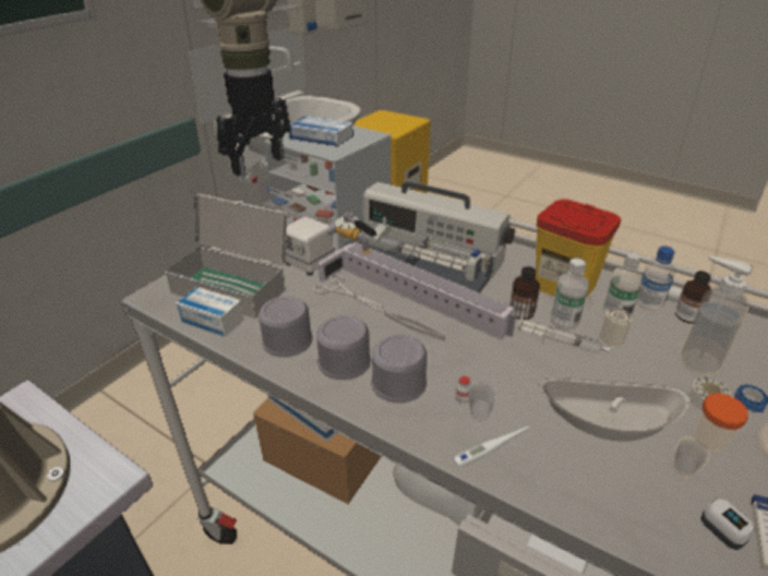

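View pics/side0.png

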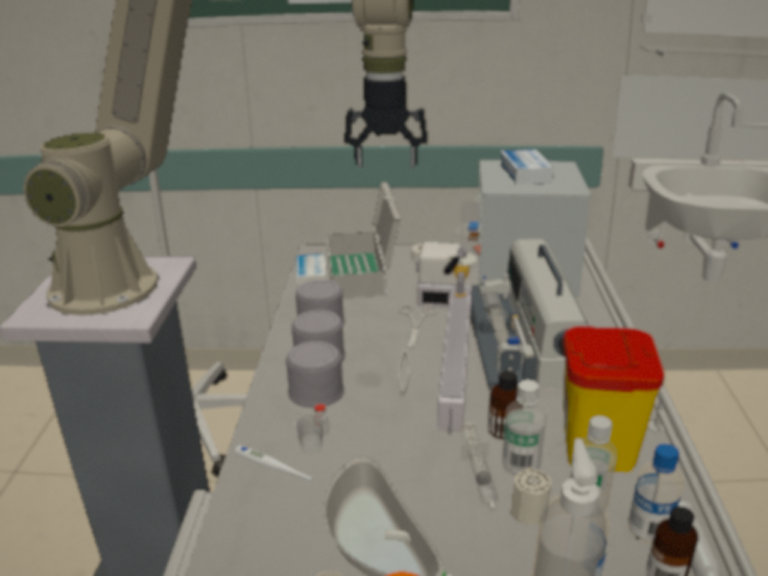

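View pics/wrist0.png

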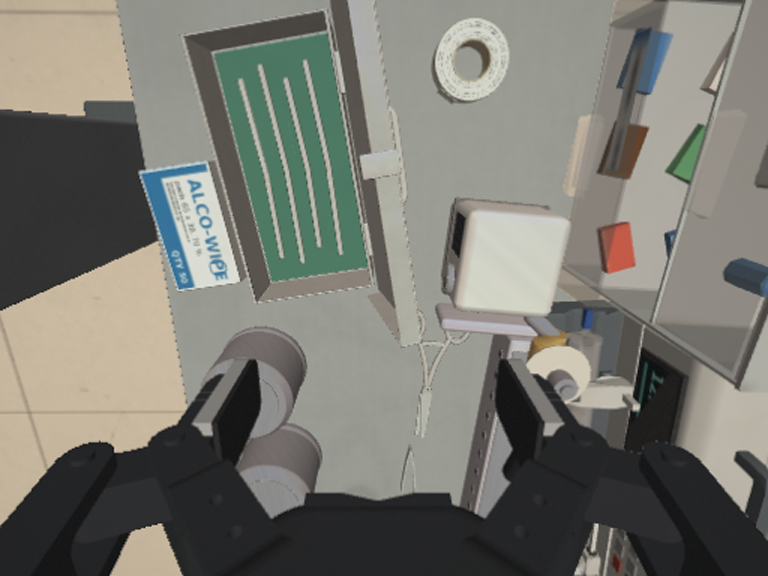

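The scene view shows three jars (at about (285,325), (343,347), (399,367)), the clamp (350,295) and forceps (415,322) in the lane, and the valve lever near (370,228). The side view agrees, with the sleeve at about (452,265). The wrist view shows the box at (290,160), the rings at (440,340) and the stop at (490,318). I'll move the wrist for a view over the lane.

Careful with the scale: shifts go in shares of 0.4 m and turns go in shares of pi rad. That gives: -0.19 m / 0.4 = -0.475, -0.15 m / 0.4 = -0.375.

```bash
python3 nudge.py '{"x": [-0.125,-0.25,-0.375,-0.475,-0.475],"y": [0,0,0,0,0],"z": [-0.05,-0.1,-0.15,-0.2,-0.2],"drx": [0,0,0,0,0],"dry": [0,0,0,0,0],"drz": [0,0,0,0,0]}'
python3 - <<'E'
from h import *
c=shot("wrist","wrist1.png",scale=1.5); print(np.round(-c["R"].T@c["t"],3),np.round(c["R"][2],2))
E
```

```text
clock: 0.78
tcp_pos: [0.5753, -0.1932, 0.3342]
orientation: [0.001, 0.709, 0.706, 0.0]
wrist_force: [0.6, -0.1, -0.7]
finger_gap: 0.0851
grip_force: 0.0
[ 0.576 -0.11   0.455] [ 0.   -0.32 -0.95]
```

View pics/wrist1.png

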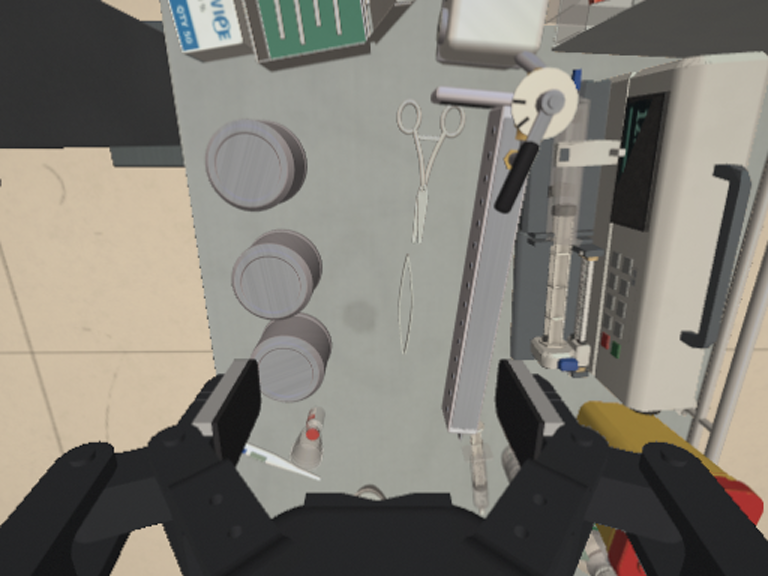

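The wrist view shows the whole lane clearly: jars' tops at about (250,165), (275,275), (290,360), the clamp from rings (430,118) to tip (418,240), and the forceps from (406,255) to (405,352). The valve axis is at (551,101), the sleeve runs (530,145) to (505,208), and the bar face's near end is at (446,430).

```bash
python3 - <<'E'
from h import *
c=load("wrist1.png")
P=lambda n,u,z: print(n,np.round(pix2w(c,np.array(u)/1.5,z),4).tolist())
P("barbot",[(445,430),(485,155)],0)
P("bartop",[(452,432),(478,432),(497,110)],.05)
P("stoptip",[(437,90),(437,99)],.044)
P("axis",[(551,101)],.125)
P("sleeve",[(530,145),(505,208),(518,176)],.122)
P("marks",[(513,103),(520,125)],.10)
P("jars",[(246,165),(270,282),(288,366)],.068)
P("clamp",[(409,118),(453,120),(418,242),(421,185)],.003)
P("forc",[(406,254),(405,353),(400,305),(412,305)],.005)
P("vial",[(312,430)],.04)
P("boxtop",[(240,5),(270,66),(370,43)],.05)
c=load("wrist0.png")
P("boxrim",[(185,36),(327,10),(372,290),(257,300)],.05)
P("floor",[(213,52),(330,35),(370,268),(271,282)],.002)
P("lidtop",[(345,0),(412,345)],.18)
P("stop",[(438,308)],.044)
P("swab",[(140,170),(207,162),(242,280),(180,290)],.045)
E
```

```text
barbot [[0.6655, -0.4735, 0.0], [0.6905, -0.1246, 0.0]]
bartop [[0.6641, -0.4365, 0.05], [0.6948, -0.4366, 0.05], [0.6855, -0.084, 0.05]]
stoptip [[0.631, -0.0666, 0.044], [0.6314, -0.0741, 0.044]]
axis [[0.7043, -0.083, 0.125]]
sleeve [[0.6936, -0.1136, 0.122], [0.6791, -0.1617, 0.122], [0.6869, -0.1367, 0.122]]
marks [[0.6842, -0.0822, 0.1], [0.6915, -0.0985, 0.1]]
jars [[0.4578, -0.1306, 0.068], [0.4699, -0.2424, 0.068], [0.481, -0.3369, 0.068]]
clamp [[0.6091, -0.0881, 0.003], [0.6542, -0.0902, 0.003], [0.6221, -0.2177, 0.003], [0.6235, -0.1551, 0.003]]
forc [[0.6088, -0.231, 0.005], [0.61, -0.3563, 0.005], [0.603, -0.293, 0.005], [0.6171, -0.293, 0.005]]
vial [[0.4969, -0.4409, 0.04]]
boxtop [[0.4612, -0.0018, 0.05], [0.4824, -0.0477, 0.05], [0.5705, -0.03, 0.05]]
boxrim [[0.4421, 0.1511, 0.05], [0.5404, 0.1669, 0.05], [0.5704, -0.0345, 0.05], [0.4736, -0.0436, 0.05]]
floor [[0.4431, 0.1502, 0.002], [0.537, 0.1625, 0.002], [0.5679, -0.0299, 0.002], [0.4736, -0.044, 0.002]]
lidtop [[0.5617, 0.1365, 0.18], [0.593, -0.018, 0.18]]
stop [[0.6272, -0.053, 0.044]]
swab [[0.3921, 0.0615, 0.045], [0.4442, 0.0676, 0.045], [0.4611, -0.0276, 0.045], [0.4079, -0.0366, 0.045]]
```

```bash
cat >> h.py <<'E'
O=np.array([.687,-.079]); TH=-.061
def B(x,y,z=0.):
    x,y,z=np.broadcast_arrays(np.atleast_1d(np.array(x,float)),y,z)
    R=np.array([[np.cos(TH),-np.sin(TH)],[np.sin(TH),np.cos(TH)]])
    return np.c_[O+np.c_[x,y]@R.T,z]
def toB(p):
    R=np.array([[np.cos(TH),-np.sin(TH)],[np.sin(TH),np.cos(TH)]]); return (np.atleast_2d(p)[:,:2]-O)@R
def overlay(fn,out,jars=(),s=1.5,crop=None,lines=(),bar=True):
    c=load(fn); k=3
    im=cv2.resize(np.ascontiguousarray(c["image"][:,:,::-1]),None,fx=k,fy=k,interpolation=cv2.INTER_CUBIC)
    def L(X,col,cl=False): cv2.polylines(im,[np.int32((w2pix(c,X)+.5)*k)],cl,col,1,cv2.LINE_AA)
    if bar:
        L(B([0,0],[0,-.36],0),(0,0,255)); L(B([0,0,.036,.036],[0,-.36,-.36,0],.05),(0,255,0),True)
        L(B([0,-.061,-.061,0],[0,0,.012,.012],.044),(255,0,255),True)
    t=np.linspace(0,2*np.pi,60)
    for x,y in jars:
        for z,col in ((0,(0,0,255)),(.068,(0,255,255))): L(np.c_[x+.043*np.cos(t),y+.043*np.sin(t),0*t+z],col,True)
    for X in lines: L(X,(255,255,0))
    if crop: im=im[int(crop[1]*k):int(crop[3]*k),int(crop[0]*k):int(crop[2]*k)]
    cv2.imwrite("pics/"+out,im)
E
python3 - <<'E'
from h import *
J=[(.458,-.131),(.470,-.242),(.481,-.337)]
a=np.array([.7043,-.083,.122]); 
overlay("wrist1.png","ov1.png",J,crop=(130,40,390,300-60),lines=[np.array([a,[.679,-.162,.122]])])
for z in(.0,.068): print(w2pix(load("wrist1.png"),[[x,y,z] for x,y in J]))
E
python3 -c "
import cv2;i=cv2.imread('pics/ov1.png');print(i.shape)"
```

```text
[[176.92309474 107.92678037]
 [189.70394126 175.00091877]
 [199.55637289 224.86647068]]
[[164.14125417 110.29615243]
 [180.05029435 187.74631541]
 [192.00374265 244.07835399]]
(600, 780, 3)
```

View pics/ov1.png

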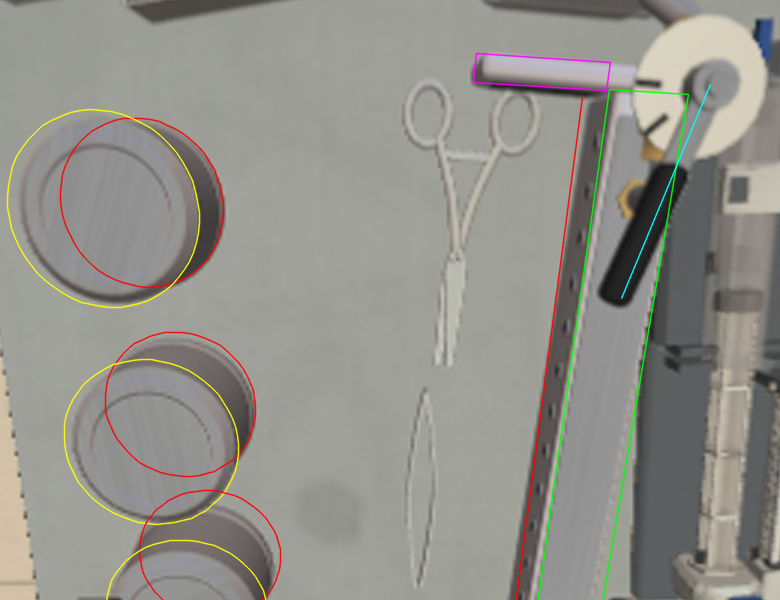

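The overlay fits: bar corner at about (0.687,-0.079) with yaw -3.5°, the lever at about 75° open, and jars within a few mm. Next I work out the shift to the lever grip and the closing arc.

```bash
cat >> h.py <<'E'
from scipy.spatial.transform import Rotation as Ro
def yaw(): # world angle of tool x
    q=env.get_state()["orientation"]; R=Ro.from_quat(np.r_[q[1:],q[0]]).as_matrix(); return np.arctan2(R[1,0],R[0,0])
def go(p,ang=None): # shift in tool axes to world point p; ang = wanted world angle of tool x (deg)
    s=env.get_state(); q=s["orientation"]; R=Ro.from_quat(np.r_[q[1:],q[0]]).as_matrix()
    a=yaw(); rz=0 if ang is None else -(np.deg2rad(ang)-a)
    r=R.T@(np.array(p)-s["tcp_pos"]); print("shift",np.round(r,4),"rz",np.round(rz,3),"| tilt",np.round(R[:,2],3)); return r
E
python3 - <<'E'
from h import *
ax=B(.018,-.002)[0,:2]; print(ax,np.rad2deg(yaw()),env.get_state()["tcp_pos"])
g=ax+.06*np.array([np.cos(np.deg2rad(252)),np.sin(np.deg2rad(252))]); print(g)
go([*g,.16],72); go([*g,.118],72)
E
```

```text
[ 0.7048446 -0.0820936] 89.85175845856841 [ 0.57505999 -0.1914027   0.33328385]
[ 0.68630358 -0.13915699]
shift [0.0525 0.111  0.1733] rz 0.312 | tilt [ 0.  0. -1.]
shift [0.0525 0.111  0.2153] rz 0.312 | tilt [ 0.  0. -1.]
```

In the tool's units: 0.173 m / 0.4 = 0.4325, 0.15 m / 0.4 = 0.375, 0.16 rad / 3.1416 = 0.0509.

```bash
python3 nudge.py '{"x": [0.0313,0.0625,0.1,0.1313,0.1313,0.1313],"y": [0.075,0.15,0.2125,0.2775,0.2775,0.2775],"z": [0.1,0.2,0.3,0.375,0.4325,0.4325],"drx": [0,0,0,0,0,0],"dry": [0,0,0,0,0,0],"drz": [0.0255,0.0509,0.0764,0.0993,0.0993,0.0993]}' 0.05
python3 - <<'E'
from h import *
c=shot("wrist","w2.png",scale=1.5)
go([.6863,-.1392,.118],72); print(env.get_state()["joint_pos"])
P=lambda n,u,z: print(n,np.round(pix2w(c,np.array(u)/1.5,z),4).tolist())
E
```

```text
clock: 1.58
tcp_pos: [0.6841, -0.1349, 0.1567]
orientation: [-0.003, 0.808, 0.59, -0.002]
wrist_force: [0.5, -0.4, 0.1]
finger_gap: 0.05
grip_force: 0.0
shift [-0.0029  0.0025  0.0409] rz 0.004 | tilt [-0.003  0.001 -1.   ]
[-3.10560165e-01  5.95276764e-01  2.53387178e-01  1.23251606e+00
  2.00741068e-04  1.57058606e+00]
```

View pics/w2.png

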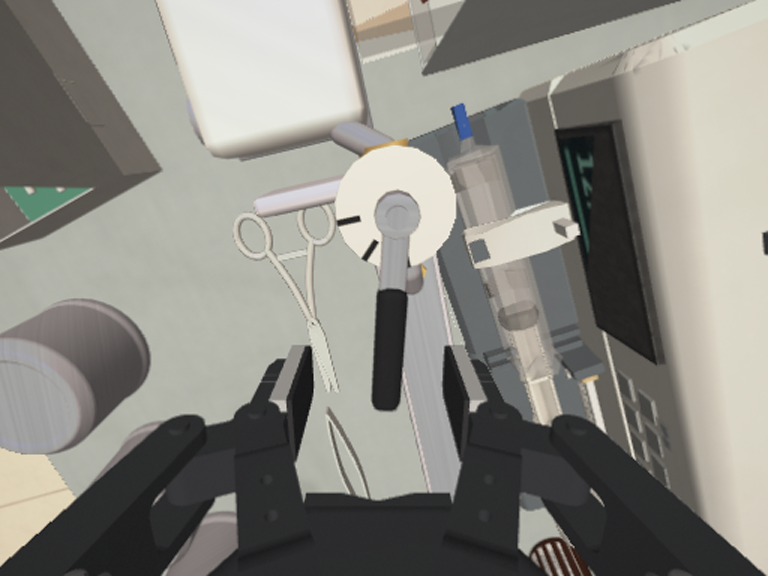

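The sleeve (375–405, 290–410) sits centred between the open fingers, and the axis is at (398,213). I'll lower and grip.

In the tool's units: 0.042 m / 0.4 = 0.105, 0.02 m / 0.4 = 0.05.

```bash
python3 nudge.py '{"x": [0,0,0],"y": [0,0,0],"z": [0.05,0.105,0.105],"drx": [0,0,0],"dry": [0,0,0],"drz": [0,0,0]}' && python3 nudge.py '{"x": [0,0,0,0],"y": [0,0,0,0],"z": [0,0,0,0],"drx": [0,0,0,0],"dry": [0,0,0,0],"drz": [0,0,0,0]}' 0.0 25
python3 - <<'E'
from h import *
s=env.get_state(); ax=B(.018,-.002)[0,:2]; print(s["tcp_pos"],np.rad2deg(yaw()))
d=s["tcp_pos"][:2]-ax; a0=np.arctan2(d[1],d[0]); r=np.hypot(*d); print(np.rad2deg(a0)%360,r)
q=s["orientation"];R=Ro.from_quat(np.r_[q[1:],q[0]]).as_matrix()
for k in range(1,9):
    f=-np.deg2rad(75.5)*k/8; p=ax+r*np.array([np.cos(a0+f),np.sin(a0+f)])
    v=R.T@np.r_[p-s["tcp_pos"][:2],0]; print(np.round([v[0],v[1],-f],4))
E
```

```text
clock: 2.0
tcp_pos: [0.6851, -0.1371, 0.1181]
orientation: [-0.001, 0.808, 0.589, -0.0]
wrist_force: [-0.6, -0.0, -0.1]
finger_gap: 0.05
grip_force: 0.0
clock: 2.5
tcp_pos: [0.6879, -0.1382, 0.1202]
orientation: [0.002, 0.808, 0.589, 0.002]
wrist_force: [5.2, -1.6, 4.6]
finger_gap: 0.013
grip_force: 24.2
[ 0.68793419 -0.13820357  0.12019756] 72.1020531652264
253.22826398985535 0.058602824507594346
[ 0.0006 -0.0096  0.1647]
[ 0.0028 -0.019   0.3294]
[ 0.0065 -0.0279  0.4941]
[ 0.0116 -0.0361  0.6589]
[ 0.0179 -0.0434  0.8236]
[ 0.0254 -0.0494  0.9883]
[ 0.0338 -0.0542  1.153 ]
[ 0.0428 -0.0576  1.3177]
```

In the tool's units: -0.0576 m / 0.4 = -0.144, -0.0542 m / 0.4 = -0.1355, 1.318 rad / 3.1416 = 0.4195.

```bash
python3 nudge.py '{"x": [0.0015,0.007,0.0163,0.029,0.0448,0.0635,0.0845,0.107],"y": [-0.024,-0.0475,-0.0698,-0.0903,-0.1085,-0.1235,-0.1355,-0.144],"z": [0,0,0,0,0,0,0,0],"drx": [0,0,0,0,0,0,0,0],"dry": [0,0,0,0,0,0,0,0],"drz": [0.0525,0.1047,0.1572,0.2098,0.2623,0.3145,0.367,0.4195]}' && python3 nudge.py '{"x": [0,0,0],"y": [0,0,0],"z": [0,0,0],"drx": [0,0,0],"dry": [0,0,0],"drz": [0,0,0]}'
python3 - <<'E'
from h import *
s=env.get_state(); ax=B(.018,-.002)[0,:2]
d=s["tcp_pos"][:2]-ax; a0=np.arctan2(d[1],d[0]); r=np.hypot(*d); print(np.rad2deg(a0)%360,r,np.rad2deg(yaw()),s["ft_torque"],s["joint_pos"][5])
E
```

```text
clock: 3.5
tcp_pos: [0.6505, -0.0807, 0.1204]
orientation: [0.002, 0.999, -0.033, 0.006]
wrist_force: [18.2, -5.8, -4.6]
finger_gap: 0.0126
grip_force: 24.3
clock: 3.88
tcp_pos: [0.6505, -0.0809, 0.1204]
orientation: [0.001, 1.0, -0.03, 0.006]
wrist_force: [15.4, -3.3, -3.1]
finger_gap: 0.0128
grip_force: 24.9
178.75852432407774 0.05440589306377081 -3.4222447376639904 [-0.72013207 -3.03501795 -0.2116859 ] 2.9552011620637004
```

In the tool's units: -0.006 m / 0.4 = -0.015, 0.004 m / 0.4 = 0.01.

```bash
python3 nudge.py '{"x": [0.01,0.01,0.01],"y": [-0.0075,-0.015,-0.015],"z": [0,0,0],"drx": [0,0,0],"dry": [0,0,0],"drz": [0,0,0]}'
python3 - <<'E'
from h import *
s=env.get_state(); ax=B(.018,-.002)[0,:2]
print(np.rad2deg(yaw()),s["ft_torque"],s["wrist_force"])
c=shot("wrist","w3.png",scale=1.5)
E
```

```text
clock: 4.25
tcp_pos: [0.6507, -0.0794, 0.1203]
orientation: [0.005, 0.999, -0.032, 0.002]
wrist_force: [2.6, -17.0, 4.2]
finger_gap: 0.0129
grip_force: 32.1
-3.6809398829754723 [-3.17981022 -0.59406763 -0.57488538] [  2.60130988 -16.95936013   4.24384009]
```

View pics/w3.png

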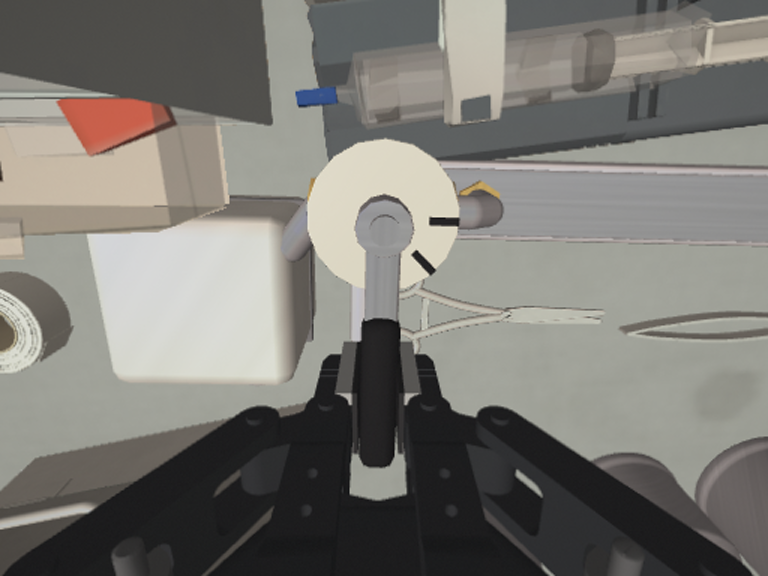

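The valve is shut against its stop (17 N). In this view the lever covers the 0 mark, and the 45 and 90 marks are free at (424,262) and (444,221). Next I release, rise, and turn the hand round so the camera clears the lever when I grip the clamp.

```bash
python3 nudge.py '{"x": [0,0],"y": [0.0125,0.0125],"z": [0,0],"drx": [0,0],"dry": [0,0],"drz": [0,0]}' && python3 nudge.py '{"x": [0,0,0],"y": [0,0,0],"z": [0,0,0],"drx": [0,0,0],"dry": [0,0,0],"drz": [0,0,0]}' 0.045 && python3 nudge.py '{"x": [0,0,0,0,0,0,0,0],"y": [0,0,0,0,0,0,0,0],"z": [-0.1,-0.225,-0.35,-0.35,-0.35,-0.35,-0.35,-0.35],"drx": [0,0,0,0,0,0,0,0],"dry": [0,0,0,0,0,0,0,0],"drz": [0,-0.0477,-0.105,-0.1623,-0.2196,-0.2769,-0.3342,-0.3915]}' && python3 nudge.py '{"x": [0,0,0,0,0,0,0,0],"y": [0,0,0,0,0,0,0,0],"z": [0,0,0,0,0,0,0,0],"drx": [0,0,0,0,0,0,0,0],"dry": [0,0,0,0,0,0,0,0],"drz": [-0.0573,-0.1146,-0.1719,-0.2292,-0.2865,-0.3438,-0.4011,-0.4584]}' && python3 nudge.py '{"x": [0,0,0,0,0,0,0,0],"y": [0,0,0,0,0,0,0,0],"z": [0,0,0,0,0,0,0,0],"drx": [0,0,0,0,0,0,0,0],"dry": [0,0,0,0,0,0,0,0],"drz": [-0.0573,-0.1146,-0.1719,-0.2292,-0.2865,-0.3438,-0.4011,-0.4584]}' && python3 nudge.py '{"x": [0,0,0,0,0],"y": [0,0,0,0,0],"z": [0,0,0,0,0],"drx": [0,0,0,0,0],"dry": [0,0,0,0,0],"drz": [-0.0573,-0.1146,-0.1719,-0.1878,-0.1878]}' 
python3 - <<'E'
from h import *
print(np.rad2deg(yaw()),env.get_state()["joint_pos"])
u=np.array([.0097,.1287]);u/=np.hypot(*u)
m=np.array([.6317,-.089]); print("centre guess",m-u*(.147/2-.017))
p=m-u*.075; print(p); go([*p,.10],-94.3); go([*p,.0225],-94.3)
E
```

```text
clock: 4.55
tcp_pos: [0.6506, -0.0807, 0.1202]
orientation: [0.002, 1.0, -0.031, 0.003]
wrist_force: [4.9, -5.9, 4.2]
finger_gap: 0.0125
grip_force: 25.9
clock: 4.92
tcp_pos: [0.6476, -0.0778, 0.1176]
orientation: [-0.0, 1.0, -0.029, -0.001]
wrist_force: [0.9, 0.2, -1.0]
finger_gap: 0.0448
grip_force: 0.0
clock: 5.92
tcp_pos: [0.648, -0.0779, 0.2579]
orientation: [-0.0, 0.832, 0.555, -0.0]
wrist_force: [-1.4, -0.1, -0.4]
finger_gap: 0.0449
grip_force: 0.0
clock: 6.92
tcp_pos: [0.648, -0.0779, 0.2578]
orientation: [-0.001, 0.259, 0.966, 0.0]
wrist_force: [0.2, 0.0, -0.9]
finger_gap: 0.0449
grip_force: 0.0
clock: 7.92
tcp_pos: [0.648, -0.0779, 0.2578]
orientation: [-0.0, -0.442, 0.897, 0.0]
wrist_force: [-0.2, -0.8, -0.1]
finger_gap: 0.0451
grip_force: 0.0
clock: 8.55
tcp_pos: [0.6481, -0.078, 0.2579]
orientation: [-0.0, -0.681, 0.732, 0.0]
wrist_force: [-0.7, -0.7, -0.1]
finger_gap: 0.0447
grip_force: 0.0
-94.11407700897827 [-2.42654984e-01  4.71304039e-01  2.91479145e-01  1.39199823e+00
  3.79357049e-05 -1.74164725e+00]
centre guess [ 0.62745369 -0.14534021]
[ 0.62606331 -0.16378788]
shift [0.0872 0.0156 0.1579] rz 0.003 | tilt [-0.001  0.    -1.   ]
shift [0.0872 0.0156 0.2354] rz 0.003 | tilt [-0.001  0.    -1.   ]
```

In the tool's units: 0.21 m / 0.4 = 0.525, 0.03 m / 0.4 = 0.075.

```bash
python3 nudge.py '{"x": [0.075,0.15,0.218,0.218,0.218,0.218,0.218],"y": [0.0125,0.025,0.039,0.039,0.039,0.039,0.039],"z": [0,0.075,0.2,0.325,0.45,0.525,0.525],"drx": [0,0,0,0,0,0,0],"dry": [0,0,0,0,0,0,0],"drz": [0,0,0,0,0,0,0]}'
python3 - <<'E'
from h import *
c=shot("wrist","w4.png",scale=1.5); go([.6261,-.1638,.0225],-94.3)
E
```

```text
clock: 9.43
tcp_pos: [0.6241, -0.1631, 0.0452]
orientation: [-0.001, -0.681, 0.732, 0.003]
wrist_force: [0.5, -0.0, 1.1]
finger_gap: 0.0449
grip_force: 0.0
shift [ 0.0001 -0.0004  0.025 ] rz 0.003 | tilt [-0.002  0.001 -1.   ]
```

View pics/w4.png

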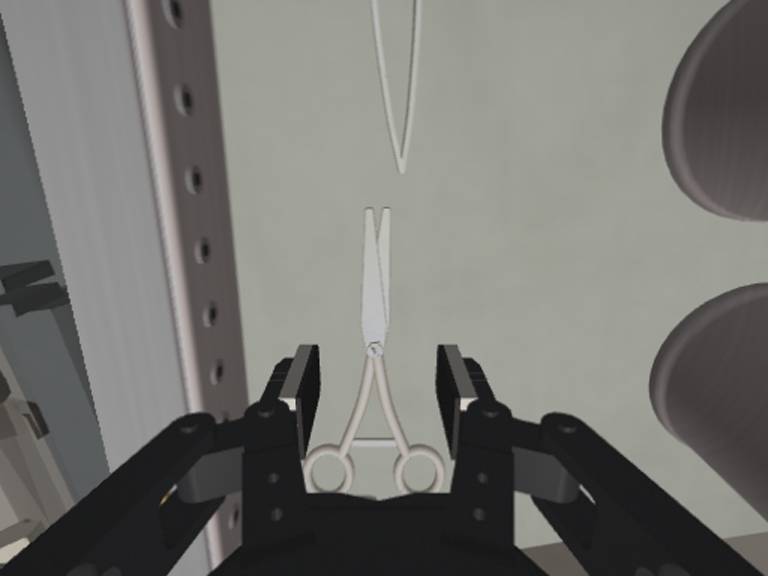

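The clamp lies centred between the fingers, aligned, pivot at (374,350). I'll descend and grip.

In the tool's units: 0.0255 m / 0.4 = 0.0638, 0.015 m / 0.4 = 0.0375.

```bash
python3 nudge.py '{"x": [0,0,0],"y": [0,0,0],"z": [0.0375,0.0638,0.0638],"drx": [0,0,0],"dry": [0,0,0],"drz": [0,0,0]}' && python3 nudge.py '{"x": [0,0,0,0],"y": [0,0,0,0],"z": [0,0,0,0],"drx": [0,0,0,0],"dry": [0,0,0,0],"drz": [0,0,0,0]}' 0.0 60
```

```text
clock: 9.85
tcp_pos: [0.6261, -0.1639, 0.0222]
orientation: [-0.0, -0.681, 0.732, 0.001]
wrist_force: [-0.1, 0.8, 0.1]
finger_gap: 0.0448
grip_force: 0.0
clock: 10.35
tcp_pos: [0.6271, -0.1644, 0.0236]
orientation: [0.0, -0.681, 0.732, -0.001]
wrist_force: [-1.5, 0.6, 5.4]
finger_gap: 0.0189
grip_force: 59.2
```

In the tool's units: -0.11 m / 0.4 = -0.275, -0.07 m / 0.4 = -0.175.

```bash
python3 nudge.py '{"x": [0,0,0,0],"y": [0,0,0,0],"z": [-0.075,-0.175,-0.275,-0.275],"drx": [0,0,0,0],"dry": [0,0,0,0],"drz": [0,0,0,0]}'
python3 - <<'E'
from h import *
go([.5035,-.15,.14],-80.8); go([.5035,.0411,.14],-80.8);go([.5035,.0411,.035],-80.8)
c=shot("wrist","w5.png",scale=1)
E
```

```text
clock: 10.85
tcp_pos: [0.6281, -0.165, 0.1355]
orientation: [0.001, -0.681, 0.732, -0.002]
wrist_force: [1.5, -1.2, -2.0]
finger_gap: 0.0188
grip_force: 59.2
shift [-0.0061  0.1253 -0.0051] rz -0.232 | tilt [ 0.005 -0.003 -1.   ]
shift [-0.1967  0.139  -0.0056] rz -0.232 | tilt [ 0.005 -0.003 -1.   ]
shift [-0.1969  0.1395  0.0994] rz -0.232 | tilt [ 0.005 -0.003 -1.   ]
```

View pics/w5.png

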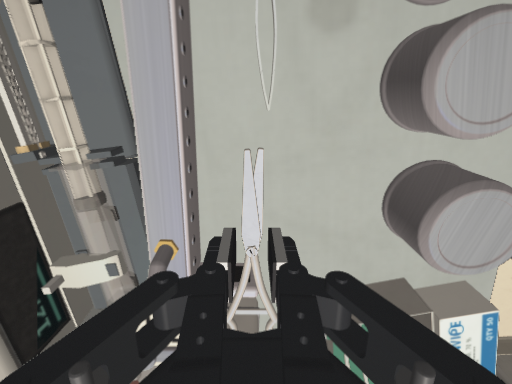

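The clamp is held firmly (pivot at (250,250)), pointing straight. I'll carry it round the lid into the box.

In the tool's units: -0.196 m / 0.4 = -0.49, -0.16 m / 0.4 = -0.4, -0.232 rad / 3.1416 = -0.0738.

```bash
python3 nudge.py '{"x": [0,0,-0.0375,-0.15,-0.275,-0.4,-0.49,-0.49],"y": [0.125,0.25,0.325,0.3325,0.3375,0.345,0.3475,0.3475],"z": [0,0,0,0,0,0,0,0],"drx": [0,0,0,0,0,0,0,0],"dry": [0,0,0,0,0,0,0,0],"drz": [0,-0.0318,-0.0738,-0.0738,-0.0738,-0.0738,-0.0738,-0.0738]}'
python3 - <<'E'
from h import *
go([.5035,.0411,.035],-80.8)
E
```

```text
clock: 11.9
tcp_pos: [0.5005, 0.0435, 0.1308]
orientation: [0.001, 0.763, -0.647, -0.001]
wrist_force: [-0.6, -0.9, -1.1]
finger_gap: 0.0187
grip_force: 60.2
shift [ 0.003  -0.0028  0.0958] rz 0.004 | tilt [-0.003  0.001 -1.   ]
```

In the tool's units: 0.095 m / 0.4 = 0.2375, 0.07 m / 0.4 = 0.175.

```bash
python3 nudge.py '{"x": [0.0025,0.005,0.0075,0.0075],"y": [-0.0025,-0.005,-0.005,-0.005],"z": [0.1,0.175,0.2375,0.2375],"drx": [0,0,0,0],"dry": [0,0,0,0],"drz": [0,0,0,0]}' && python3 nudge.py '{"x": [0,0,0],"y": [0,0,0],"z": [0,0,0],"drx": [0,0,0],"dry": [0,0,0],"drz": [0,0,0]}' 0.045 && python3 nudge.py '{"x": [0,0,0,0],"y": [0,0,0,0],"z": [-0.1,-0.225,-0.325,-0.325],"drx": [0,0,0,0],"dry": [0,0,0,0],"drz": [0,0,0,0]}'
python3 - <<'E'
from h import *
f=np.array([[.6088,-.231],[.610,-.3563]]); m=f.mean(0); d=f[0]-f[1]; a=np.rad2deg(np.arctan2(d[1],d[0]))-180; print(m,a,np.hypot(*d))
go([.5035,-.15,.16],a); go([*m,.16],a); go([*m,.04],a)
c=shot("scene","s6.png")
E
```

```text
clock: 12.4
tcp_pos: [0.5016, 0.0379, 0.0349]
orientation: [0.002, 0.761, -0.649, -0.003]
wrist_force: [-0.9, 0.4, -0.7]
finger_gap: 0.0185
grip_force: 60.2
clock: 12.78
tcp_pos: [0.5053, 0.0385, 0.0388]
orientation: [-0.001, 0.761, -0.648, 0.001]
wrist_force: [0.5, 0.6, 0.1]
finger_gap: 0.0449
grip_force: 0.0
clock: 13.28
tcp_pos: [0.5071, 0.0385, 0.172]
orientation: [-0.002, 0.762, -0.648, 0.003]
wrist_force: [0.4, -0.1, -0.8]
finger_gap: 0.045
grip_force: 0.0
[ 0.6094  -0.29365] -89.451294226004 0.12530574607734474
shift [0.1855 0.0338 0.0121] rz 0.151 | tilt [ 0.008 -0.001 -1.   ]
shift [ 0.3442 -0.0477  0.0131] rz 0.151 | tilt [ 0.008 -0.001 -1.   ]
shift [ 0.344  -0.0467  0.1331] rz 0.151 | tilt [ 0.008 -0.001 -1.   ]
```

In the tool's units: 0.344 m / 0.4 = 0.86, 0.3 m / 0.4 = 0.75, 0.151 rad / 3.1416 = 0.0481.

```bash
python3 nudge.py '{"x": [0.125,0.25,0.375,0.5,0.625,0.75,0.86,0.86],"y": [0.025,0.05,0.075,0.075,0,-0.0625,-0.1175,-0.1175],"z": [0,0,0.025,0.025,0.025,0.025,0.025,0.025],"drx": [0,0,0,0,0,0,0,0],"dry": [0,0,0,0,0,0,0,0],"drz": [0.0159,0.0318,0.0481,0.0481,0.0481,0.0481,0.0481,0.0481]}' && python3 nudge.py '{"x": [0,0,0,0],"y": [0,0,0,0],"z": [0.125,0.25,0.3,0.3],"drx": [0,0,0,0],"dry": [0,0,0,0],"drz": [0,0,0,0]}'
python3 - <<'E'
from h import *
go([.6094,-.2937,.023],-89.5)
c=shot("wrist","w7.png",scale=1)
E
```

```text
clock: 14.32
tcp_pos: [0.6063, -0.2962, 0.1544]
orientation: [0.0, 0.709, -0.705, -0.001]
wrist_force: [-0.4, 0.9, 0.0]
finger_gap: 0.045
grip_force: 0.0
clock: 14.82
tcp_pos: [0.603, -0.291, 0.0346]
orientation: [0.001, 0.711, -0.704, -0.003]
wrist_force: [-1.0, -0.9, -0.2]
finger_gap: 0.0451
grip_force: 0.0
shift [ 0.0028 -0.0064  0.0115] rz 0.001 | tilt [-0.006  0.004 -1.   ]
```

View pics/w7.png

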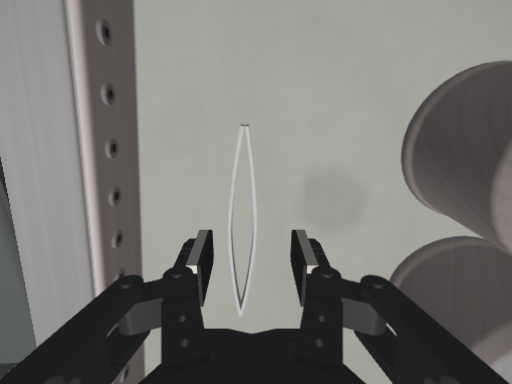

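```bash
python3 - <<'E'
from h import *
c=load("w7.png"); f=pix2w(c,[(244,125),(240,316)],.005); print(f, f.mean(0), pix2w(c,[(231,210),(256,210)],.005))
go([*f.mean(0)[:2],.023],-90)
print(w2pix(c,[[.603,-.291,.005]]))
E
```

```text
[[ 0.60781176 -0.35596786  0.005     ]
 [ 0.61016303 -0.22728276  0.005     ]] [ 0.6089874  -0.29162531  0.005     ] [[ 0.61539569 -0.30627568  0.005     ]
 [ 0.60052711 -0.30641655  0.005     ]]
shift [-0.0003 -0.0046  0.0136] rz 0.01 | tilt [-0.003  0.002 -1.   ]
[[251.53902094 233.09404833]]
```

The forceps run from (244,125) to (240,316). Their middle is at (0.609,-0.292) and a 128 mm length agrees with the given size, so I'll grip.

Careful with the scale: shifts go in shares of 0.4 m and turns go in shares of pi rad. That gives: 0.0125 m / 0.4 = 0.0313, 0.005 m / 0.4 = 0.0125.

```bash
python3 nudge.py '{"x": [0,0,0],"y": [-0.0075,-0.0075,-0.0075],"z": [0.0125,0.0313,0.0313],"drx": [0,0,0],"dry": [0,0,0],"drz": [0,0,0]}' && python3 nudge.py '{"x": [0,0,0,0],"y": [0,0,0,0],"z": [0,0,0,0],"drx": [0,0,0,0],"dry": [0,0,0,0],"drz": [0,0,0,0]}' 0.0 40 && python3 nudge.py '{"x": [0,0,0,0],"y": [0,0,0,0],"z": [-0.1,-0.2,-0.3,-0.3],"drx": [0,0,0,0],"dry": [0,0,0,0],"drz": [0,0,0,0]}'
python3 - <<'E'
from h import *
u=Ro.from_euler('z',.16).as_matrix()[:2,:2]
p=np.array([.5066,.060])+u@[-.002,0]
go([.505,-.15,.14],-80.8); go([*p,.14],-80.8); print(p)
E
```

```text
clock: 15.25
tcp_pos: [0.6086, -0.2933, 0.0251]
orientation: [0.0, 0.71, -0.704, -0.0]
wrist_force: [0.4, -0.4, -0.2]
finger_gap: 0.0451
grip_force: 0.0
clock: 15.75
tcp_pos: [0.6091, -0.2937, 0.0258]
orientation: [-0.0, 0.71, -0.704, 0.0]
wrist_force: [-0.5, 0.0, 3.5]
finger_gap: 0.0152
grip_force: 39.3
clock: 16.25
tcp_pos: [0.6108, -0.2947, 0.1496]
orientation: [-0.001, 0.71, -0.704, 0.004]
wrist_force: [-0.4, -0.8, 0.1]
finger_gap: 0.0149
grip_force: 39.1
shift [-0.1457  0.1045  0.0084] rz -0.151 | tilt [ 0.006 -0.004 -1.   ]
shift [-0.3554  0.1029  0.0075] rz -0.151 | tilt [ 0.006 -0.004 -1.   ]
[0.50462555 0.05968136]
```

In the tool's units: -0.353 m / 0.4 = -0.8825, -0.33 m / 0.4 = -0.825, -0.151 rad / 3.1416 = -0.0481.

```bash
python3 nudge.py '{"x": [-0.1,-0.2,-0.325,-0.45,-0.575,-0.7,-0.825,-0.8825],"y": [0.1,0.2,0.25,0.2575,0.2575,0.2575,0.255,0.255],"z": [0,0,0,0,0,0,0,0],"drx": [0,0,0,0,0,0,0,0],"dry": [0,0,0,0,0,0,0,0],"drz": [0,-0.0223,-0.0481,-0.0481,-0.0481,-0.0481,-0.0481,-0.0481]}' && python3 nudge.py '{"x": [0,0],"y": [0,0],"z": [0,0],"drx": [0,0],"dry": [0,0],"drz": [0,0]}'
python3 - <<'E'
from h import *
go([.5046,.0597,.042],-80.8)
E
```

```text
clock: 17.25
tcp_pos: [0.5022, 0.061, 0.1442]
orientation: [0.0, 0.762, -0.647, -0.001]
wrist_force: [0.6, -0.8, 0.1]
finger_gap: 0.015
grip_force: 39.2
clock: 17.5
tcp_pos: [0.5031, 0.0582, 0.1446]
orientation: [0.0, 0.761, -0.648, -0.0]
wrist_force: [0.3, -0.7, -0.5]
finger_gap: 0.0146
grip_force: 39.2
shift [-0.0013 -0.0019  0.1026] rz -0.0 | tilt [-0.001 -0.    -1.   ]
```

In the tool's units: 0.102 m / 0.4 = 0.255, 0.08 m / 0.4 = 0.2.

```bash
python3 nudge.py '{"x": [0,0,0,0],"y": [-0.0025,-0.0025,-0.0025,-0.0025],"z": [0.1,0.2,0.255,0.255],"drx": [0,0,0,0],"dry": [0,0,0,0],"drz": [0,0,0,0]}' && python3 nudge.py '{"x": [0,0,0],"y": [0,0,0],"z": [0,0,0],"drx": [0,0,0],"dry": [0,0,0],"drz": [0,0,0]}' 0.045 && python3 nudge.py '{"x": [0,0,0.1,0.2,0.325,0.45,0.575,0.65],"y": [0,0,0,0,0,0,0,0],"z": [-0.125,-0.275,-0.4,-0.525,-0.65,-0.7,-0.7,-0.7],"drx": [0,0,0,0,0,0,0,0],"dry": [0,0,0,0,0,0,0,0],"drz": [0,0,0.0318,0.0891,0.1464,0.2037,0.261,0.3183]}' && python3 nudge.py '{"x": [0,0,0,0,0],"y": [0,0,0,0,0],"z": [0,0,0,0,0],"drx": [0,0,0,0,0],"dry": [0,0,0,0,0],"drz": [0.0573,0.1146,0.1719,0.2292,0.2292]}'
python3 - <<'E'
from h import *
print(np.rad2deg(yaw()))
c=shot("wrist","w8.png",scale=1.5); d=shot("scene","s8.png")
a=cv2.imread("pics/w8.png"); b=cv2.resize(d["image"][110:310,70:330,::-1],None,fx=2,fy=2)
im=np.zeros((600,800,3),np.uint8)
im[:384,:512]=cv2.resize(a,(512,384)); 
h=cv2.resize(d["image"][150:230,100:200,::-1],(280,224),interpolation=cv2.INTER_CUBIC); im[:224,515:795]=h
cv2.imwrite("pics/m8.png",im)
E
```

```text
clock: 18.0
tcp_pos: [0.5027, 0.0575, 0.0414]
orientation: [0.001, 0.761, -0.649, -0.002]
wrist_force: [0.5, -0.5, -0.4]
finger_gap: 0.0149
grip_force: 39.2
clock: 18.38
tcp_pos: [0.5053, 0.0586, 0.0443]
orientation: [-0.001, 0.761, -0.648, 0.001]
wrist_force: [1.0, -0.0, 0.2]
finger_gap: 0.0452
grip_force: 0.0
clock: 19.38
tcp_pos: [0.5463, -0.2005, 0.3243]
orientation: [0.001, -0.354, 0.935, -0.001]
wrist_force: [0.9, 0.9, 0.3]
finger_gap: 0.0448
grip_force: 0.0
clock: 20.0
tcp_pos: [0.5459, -0.1978, 0.3238]
orientation: [0.0, -0.007, 1.0, -0.0]
wrist_force: [0.6, 0.3, -0.2]
finger_gap: 0.045
grip_force: 0.0
-179.23791479109903
```

View pics/m8.png

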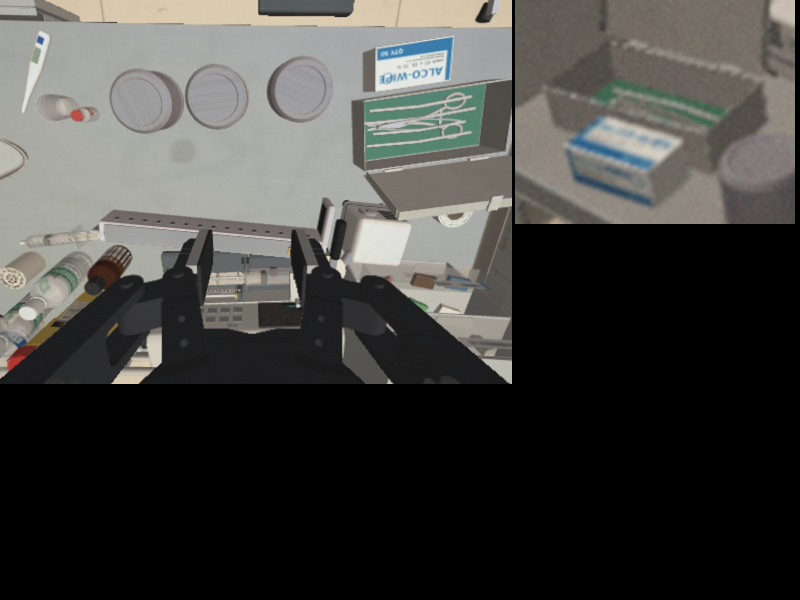

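Both instruments lie inside the box (385–480, 92–145) and the lever points to the robot (shut). Jar tops are at about (300,89), (217,96) and (141,100) in the 512-wide picture.

```bash
python3 - <<'E'
from h import *
c=load("w8.png"); J=pix2w(c,[(300,89),(217,96),(141,100)],.068); print(J); print(toB(J)); print("vial",pix2w(c,[(80,115)],.04))
print("bar",toB(pix2w(c,[(105,236),(330,200),(326,200)],.05)), toB(pix2w(c,[(107,213)],.05)))
j=toB(J)
for k in range(3):
    p=B(j[k,0]-.085,j[k,1])[0]; print(k,p); go([p[0],p[1],.15],176.5)
E
```

```text
[[ 0.45739138 -0.13544479  0.068     ]
 [ 0.46755523 -0.24277537  0.068     ]
 [ 0.47416502 -0.34199709  0.068     ]]
[[-0.22574057 -0.07033725]
 [-0.20905251 -0.17684859]
 [-0.19640625 -0.27548281]]
vial [[ 0.49682858 -0.44148758  0.04      ]]
bar [[ 1.90048221e-02 -3.50664274e-01]
 [-6.98983767e-02 -2.13420759e-05]
 [-6.94296151e-02 -6.15329779e-03]] [[-0.02192396 -0.34387978]]
0 [ 0.37254947 -0.130263    0.        ]
shift [0.1725 0.0701 0.1735] rz -6.207 | tilt [ 0. -0. -1.]
1 [ 0.38271333 -0.23759358  0.        ]
shift [ 0.1639 -0.0373  0.1736] rz -6.207 | tilt [ 0. -0. -1.]
2 [ 0.38932312 -0.3368153   0.        ]
shift [ 0.1587 -0.1367  0.1736] rz -6.207 | tilt [ 0. -0. -1.]
```

In the tool's units: 0.285 m / 0.4 = 0.7125, 0.1725 m / 0.4 = 0.4313, 0.076 rad / 3.1416 = 0.0242.

```bash
python3 nudge.py '{"x": [0.1,0.2,0.3,0.375,0.4313,0.4313,0.4313,0.4313],"y": [0.0425,0.085,0.125,0.15,0.175,0.175,0.175,0.175],"z": [0.1,0.2,0.3,0.4,0.5,0.625,0.7125,0.7125],"drx": [0,0,0,0,0,0,0,0],"dry": [0,0,0,0,0,0,0,0],"drz": [0.0064,0.0127,0.0191,0.0242,0.0242,0.0242,0.0242,0.0242]}'
python3 - <<'E'
from h import *
s=env.get_state(); print(toB(s["tcp_pos"][:2]),np.rad2deg(yaw()))
p=B(-.092,-.070)[0]; go([p[0],p[1],.036],176.5)
E
```

```text
clock: 21.1
tcp_pos: [0.3707, -0.1287, 0.0367]
orientation: [-0.002, 0.031, 1.0, 0.001]
wrist_force: [-0.3, -0.3, 0.2]
finger_gap: 0.0445
grip_force: 0.0
[[-0.31268551 -0.06884853]] 176.39699357841656
shift [-0.2207 -0.0007 -0.0003] rz -0.002 | tilt [-0.004  0.003 -1.   ]
```

In the tool's units: -0.16 m / 0.4 = -0.4, -0.14 m / 0.4 = -0.35.

```bash
python3 nudge.py '{"x": [-0.05,-0.1,-0.15,-0.2,-0.25,-0.3,-0.35,-0.4],"y": [0,0,0,0,0,0,0,0],"z": [0,0,0,0,0,0,0,0],"drx": [0,0,0,0,0,0,0,0],"dry": [0,0,0,0,0,0,0,0],"drz": [0,0,0,0,0,0,0,0]}' && python3 nudge.py '{"x": [-0.0375,-0.075,-0.1,-0.1175,-0.1325,-0.145,-0.145,-0.145],"y": [0,0,0,0,0,0,0,0],"z": [0,0,0,0,0,0,0,0],"drx": [0,0,0,0,0,0,0,0],"dry": [0,0,0,0,0,0,0,0],"drz": [0,0,0,0,0,0,0,0]}'
python3 - <<'E'
from h import *
s=env.get_state(); print(toB(s["tcp_pos"][:2]),s["wrist_force"])
shot("wrist","w9.png")
E
```

```text
clock: 22.1
tcp_pos: [0.5339, -0.1406, 0.0404]
orientation: [0.001, 0.032, 1.0, -0.0]
wrist_force: [-0.8, -0.3, -0.5]
finger_gap: 0.0451
grip_force: 0.0
clock: 23.1
tcp_pos: [0.5902, -0.1439, 0.0382]
orientation: [0.0, 0.032, 0.999, 0.0]
wrist_force: [0.2, 0.8, -0.7]
finger_gap: 0.0448
grip_force: 0.0
[[-0.09261315 -0.07072425]] [ 0.24122815  0.84833396 -0.74645508]
```

View pics/w9.png

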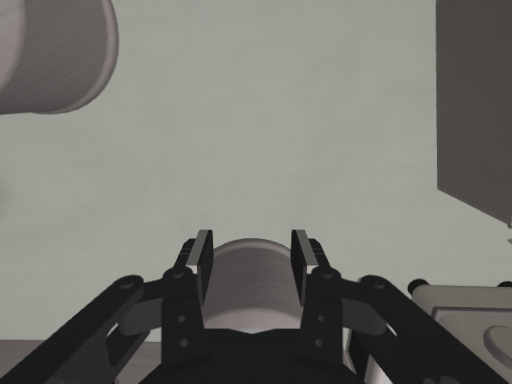

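The jar sits centred in the finger cradle (near edge (252,240)). I'll press it on gently until the bar is felt.

In the tool's units: -0.004 m / 0.4 = -0.01, -0.002 m / 0.4 = -0.005.

```bash
for i in 1 2; do python3 nudge.py '{"x": [-0.005,-0.01,-0.01],"y": [0,0,0],"z": [0,0,0],"drx": [0,0,0],"dry": [0,0,0],"drz": [0,0,0]}' | grep -E "tcp|wrist"; done
```

```text
tcp_pos: [0.5928, -0.1441, 0.038]
wrist_force: [-4.9, 0.1, 2.2]
tcp_pos: [0.593, -0.1439, 0.0375]
wrist_force: [-14.3, 0.0, 8.1]
```

In the tool's units: 0.21 m / 0.4 = 0.525, 0.16 m / 0.4 = 0.4.

```bash
python3 nudge.py '{"x": [0.05,0.15,0.275,0.4,0.525,0.525,0.525,0.525],"y": [0,0,0,0,0,-0.125,-0.25,-0.2625],"z": [0,0,0,0,0,0,0,0],"drx": [0,0,0,0,0,0,0,0],"dry": [0,0,0,0,0,0,0,0],"drz": [0,0,0,0,0,0,0,0]}'|grep -E "tcp|wrist_f"
python3 - <<'E'
from h import *
s=env.get_state(); print(toB(s["tcp_pos"][:2]),np.rad2deg(yaw()))
p=B(-.092,-.160)[0]; go([p[0],p[1],.036],176.5)
c=read_camera("scene"); d=load("s8.png")
df=np.abs(c["image"].astype(int)-d["image"]).max(2)
for n,j in (("A0",(.457,-.135)),("B",(.4676,-.243)),("C",(.474,-.342)),("An",tuple(B(-.043,-.07)[0,:2]))):
    u=w2pix(c,[[*j,.04]])[0].astype(int); print(n,u,df[u[1]-25:u[1]+25,u[0]-25:u[0]+25].mean().round(1))
E
```

```text
tcp_pos: [0.3832, -0.2396, 0.0392]
wrist_force: [-0.3, 0.2, 0.1]
[[-0.29347287 -0.17884085]] 176.05870808083392
shift [-0.2013  0.0204  0.0038] rz -0.008 | tilt [ 0.003 -0.003 -1.   ]
A0 [189 214] 52.9
B [226 227] 30.8
C [263 241] 4.6
An [235 182] 25.9
```

In the tool's units: -0.155 m / 0.4 = -0.3875, -0.14 m / 0.4 = -0.35.

```bash
python3 nudge.py '{"x": [-0.05,-0.1,-0.15,-0.2,-0.25,-0.3,-0.35,-0.3875],"y": [0,0,0.005,0.01,0.0175,0.025,0.0325,0.0375],"z": [0,0,0,0,0,0,0,0],"drx": [0,0,0,0,0,0,0,0],"dry": [0,0,0,0,0,0,0,0],"drz": [0,0,0,0,0,0,0,0]}' |grep -E "tcp|wrist_f"&& python3 nudge.py '{"x": [-0.03,-0.06,-0.08,-0.095,-0.1075,-0.115,-0.12,-0.12],"y": [0.0025,0.005,0.005,0.005,0.005,0.005,0.005,0.005],"z": [0,0,0,0,0,0,0,0],"drx": [0,0,0,0,0,0,0,0],"dry": [0,0,0,0,0,0,0,0],"drz": [0,0,0,0,0,0,0,0]}'|grep -E "tcp|wrist_f"
python3 - <<'E'
from h import *
s=env.get_state(); print(toB(s["tcp_pos"][:2]),s["wrist_force"])
E
```

```text
tcp_pos: [0.5379, -0.2292, 0.038]
wrist_force: [-1.5, 1.1, 0.5]
tcp_pos: [0.5847, -0.2317, 0.0382]
wrist_force: [-4.3, -0.4, 1.5]
[[-0.09275808 -0.15869778]] [-4.34322621 -0.38354327  1.51815291]
```

In the tool's units: -0.004 m / 0.4 = -0.01, -0.002 m / 0.4 = -0.005.

```bash
for i in 1 2; do python3 nudge.py '{"x": [-0.005,-0.01,-0.01],"y": [0,0,0],"z": [0,0,0],"drx": [0,0,0],"dry": [0,0,0],"drz": [0,0,0]}' | grep -E "tcp|wrist"; done
```

```text
tcp_pos: [0.5851, -0.2316, 0.0379]
wrist_force: [-13.8, 0.9, 8.0]
tcp_pos: [0.5852, -0.2316, 0.0378]
wrist_force: [-27.2, -0.2, 16.2]
```

In the tool's units: 0.205 m / 0.4 = 0.5125, 0.2 m / 0.4 = 0.5.

```bash
python3 nudge.py '{"x": [0.05,0.15,0.275,0.4,0.5,0.5125,0.5125,0.5125],"y": [0,0,0,0,0,-0.125,-0.25,-0.2875],"z": [0,0,0,0,0,0,0,0],"drx": [0,0,0,0,0,0,0,0],"dry": [0,0,0,0,0,0,0,0],"drz": [0,0,0,0,0,0,0,0]}'|grep -E "tcp|wrist_f"
python3 - <<'E'
from h import *
s=env.get_state(); print(toB(s["tcp_pos"][:2]),np.rad2deg(yaw()))
p=B(-.094,-.250)[0]; go([p[0],p[1],.036],176.5)
E
```

```text
tcp_pos: [0.3825, -0.3378, 0.0392]
wrist_force: [0.3, 0.6, -0.6]
[[-0.28811844 -0.27688716]] 176.1296243594036
shift [-0.1939  0.0282  0.0039] rz -0.006 | tilt [ 0.004 -0.004 -1.   ]
```

In the tool's units: -0.155 m / 0.4 = -0.3875, -0.14 m / 0.4 = -0.35.

```bash
python3 nudge.py '{"x": [-0.05,-0.1,-0.15,-0.2,-0.25,-0.3,-0.35,-0.3875],"y": [0,0,0.0075,0.0175,0.0275,0.0375,0.0475,0.055],"z": [0,0,0,0,0,0,0,0],"drx": [0,0,0,0,0,0,0,0],"dry": [0,0,0,0,0,0,0,0],"drz": [0,0,0,0,0,0,0,0]}' |grep -E "tcp|wrist_f"&& python3 nudge.py '{"x": [-0.03,-0.05,-0.0675,-0.08,-0.09,-0.0975,-0.105,-0.105],"y": [0.0025,0.005,0.0075,0.0075,0.0075,0.0075,0.0075,0.0075],"z": [0,0,0,0,0,0,0,0],"drx": [0,0,0,0,0,0,0,0],"dry": [0,0,0,0,0,0,0,0],"drz": [0,0,0,0,0,0,0,0]}'|grep -E "tcp|wrist_f"
python3 - <<'E'
from h import *
s=env.get_state(); print(toB(s["tcp_pos"][:2]),s["wrist_force"])
E
```

```text
tcp_pos: [0.5386, -0.3212, 0.0383]
wrist_force: [-0.7, -1.3, 0.2]
tcp_pos: [0.5768, -0.3213, 0.0381]
wrist_force: [-9.6, -0.5, 5.4]
[[-0.09526688 -0.24858266]] [-9.59041339 -0.47570621  5.36158752]
```

In the tool's units: -0.24 m / 0.4 = -0.6, 0.09 m / 0.4 = 0.225.

```bash
python3 nudge.py '{"x": [0.05,0.15,0.2,0.225,0.225,0.225,0.225,0.225],"y": [0,0.05,0.125,0.225,0.25,0.25,0.25,0.25],"z": [0,0,-0.125,-0.25,-0.375,-0.5,-0.6,-0.6],"drx": [0,0,0,0,0,0,0,0],"dry": [0,0,0,0,0,0,0,0],"drz": [0,0,0,0,0,0,0,0]}'|grep -E "clock|tcp|wrist_f"
python3 - <<'E'
from h import *
c=shot("wrist","w10.png")
J=[tuple(B(-.043,y)[0,:2]) for y in (-.07,-.159,-.249)]
print(w2pix(c,B([0,0,0],[0,-.18,-.36],.05)),w2pix(c,[[*j,.068] for j in J]))
overlay("w10.png","ov10.png",J,crop=(60,130,320,310))
E
```

```text
clock: 31.7
tcp_pos: [0.4983, -0.217, 0.2825]
wrist_force: [-0.7, 0.2, -0.9]
[[349.71668715 274.21017197]
 [231.32026738 274.05963058]
 [113.05969562 274.23876761]] [[307.6138441  256.39086183]
 [244.48955222 256.35395161]
 [180.73724302 256.39298279]]
```

View pics/ov10.png

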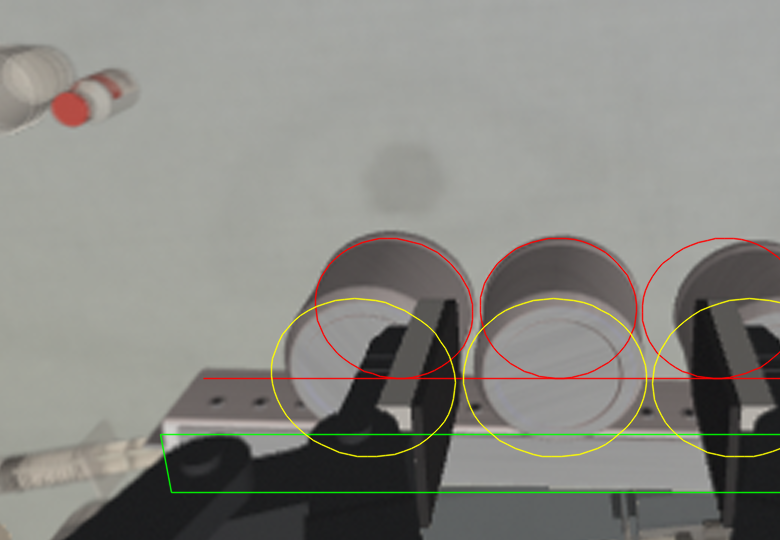

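The overlay shows jars at the bar (bases (390,300), (558,305), and the right one near (755,310), about 17 mm further towards the stop). The bar's left end is about 4 mm nearer than modelled, so I correct the yaw to about -4.2°. Next I push the row along from the right with closed fingers.

```bash
sed -i 's/^O=.*/O=np.array([.6883,-.079]); TH=-.074/' h.py; python3 - <<'E'
from h import *
p=B(-.045,-.36)[0]; go([p[0],p[1],.20],259.8); go([p[0],p[1],.055],259.8)
E
```

```text
shift [-0.1329 -0.2098  0.0812] rz -1.457 | tilt [ 0.004 -0.002 -1.   ]
shift [-0.1323 -0.2095  0.2261] rz -1.457 | tilt [ 0.004 -0.002 -1.   ]
```

In the tool's units: -0.2098 m / 0.4 = -0.5245, -0.18 m / 0.4 = -0.45, -1.44 rad / 3.1416 = -0.4584.

```bash
python3 nudge.py '{"x": [-0.05,-0.1,-0.15,-0.2,-0.25,-0.3,-0.3313,-0.3313],"y": [-0.075,-0.15,-0.225,-0.3,-0.375,-0.45,-0.5245,-0.5245],"z": [0,0.025,0.05,0.075,0.1,0.125,0.15,0.2],"drx": [0,0,0,0,0,0,0,0],"dry": [0,0,0,0,0,0,0,0],"drz": [-0.0573,-0.1146,-0.1719,-0.2292,-0.2865,-0.3438,-0.4011,-0.4584]}' 0 20|grep -E "clock|tcp|wrist_f"
python3 - <<'E'
from h import *
s=env.get_state(); print(toB(s["tcp_pos"][:2]),np.rad2deg(yaw()))
p=B(-.045,-.36)[0]; go([p[0],p[1],.055],259.8); c=shot("wrist","w11.png",scale=1.5)
E
```

```text
clock: 32.75
tcp_pos: [0.615, -0.4365, 0.1949]
wrist_force: [-0.2, 0.4, -0.4]
[[-0.04663121 -0.36191869]] -100.99861368234494
shift [-0.002  -0.0016  0.1399] rz -6.297 | tilt [-0.001  0.001 -1.   ]
```

In the tool's units: 0.14 m / 0.4 = 0.35, 0.1 m / 0.4 = 0.25.

```bash
python3 nudge.py '{"x": [0,0,0,-0.05,-0.1,-0.125,-0.14,-0.155],"y": [0,0,0,0.005,0.01,0.0125,0.015,0.0163],"z": [0.125,0.25,0.35,0.35,0.35,0.35,0.35,0.35],"drx": [0,0,0,0,0,0,0,0],"dry": [0,0,0,0,0,0,0,0],"drz": [0,0,0,0,0,0,0,0]}' |grep -E "clock|tcp|wrist_f"
python3 nudge.py '{"x": [-0.01,-0.02,-0.03,-0.04,-0.0475,-0.055,-0.055],"y": [0.0013,0.0025,0.0038,0.005,0.005,0.0063,0.0063],"z": [0,0,0,0,0,0,0],"drx": [0,0,0,0,0,0,0],"dry": [0,0,0,0,0,0,0],"drz": [0,0,0,0,0,0,0]}' |grep -E "clock|tcp|wrist_f"
python3 - <<'E'
from h import *
s=env.get_state(); print(toB(s["tcp_pos"][:2]),np.rad2deg(yaw()))
E
```

```text
clock: 33.8
tcp_pos: [0.6215, -0.3728, 0.0601]
wrist_force: [-0.6, -3.8, 2.2]
clock: 34.67
tcp_pos: [0.6225, -0.3494, 0.0582]
wrist_force: [-0.7, -3.5, 1.6]
[[-0.04566981 -0.27448619]] -101.18698577835022
```

In the tool's units: -0.003 m / 0.4 = -0.0075, -0.002 m / 0.4 = -0.005.

```bash
for i in 1 2 3; do python3 nudge.py '{"x": [-0.0025,-0.005,-0.0075,-0.0075],"y": [0,0.0005,0.0008,0.0008],"z": [0,0,0,0],"drx": [0,0,0,0],"dry": [0,0,0,0],"drz": [0,0,0,0]}' |grep -E "tcp|wrist_f"; done
python3 - <<'E'
from h import *
s=env.get_state(); print(toB(s["tcp_pos"][:2]),np.rad2deg(yaw()))
E
```

```text
tcp_pos: [0.6227, -0.3467, 0.0582]
wrist_force: [-1.0, -4.2, -0.2]
tcp_pos: [0.6229, -0.3454, 0.0584]
wrist_force: [-2.1, -7.6, 0.0]
tcp_pos: [0.623, -0.3452, 0.0588]
wrist_force: [-3.4, -15.0, -0.9]
[[-0.04540977 -0.27026636]] -101.37199548549121
```

The row closed up: TCP y -0.270 puts the last jar at -0.216 against an ideal -0.215, with 15 N felt. Next I press each jar lightly to the bar from the front.

In the tool's units: -0.14 m / 0.4 = -0.35, 0.03 m / 0.4 = 0.075.

```bash
python3 nudge.py '{"x": [0.025,0.075,0.075,0.075,0.075,0.075],"y": [0,0,0,0,0,0],"z": [0,0,-0.125,-0.25,-0.35,-0.35],"drx": [0,0,0,0,0,0],"dry": [0,0,0,0,0,0],"drz": [0,0,0,0,0,0]}' |grep -E "tcp|wrist_f"
python3 - <<'E'
from h import *
for x,z in ((-.14,.20),(-.14,.055)):
    p=B(x,-.058)[0]; go([p[0],p[1],z],175.8)
E
```

```text
tcp_pos: [0.6193, -0.3716, 0.203]
wrist_force: [0.6, 0.2, -0.3]
shift [-0.226   0.1211  0.0016] rz -4.834 | tilt [ 0.007 -0.004 -1.   ]
shift [-0.2263  0.1221  0.1466] rz -4.834 | tilt [ 0.007 -0.004 -1.   ]
```

In the tool's units: -0.226 m / 0.4 = -0.565, 0.121 m / 0.4 = 0.3025, 0.18 rad / 3.1416 = 0.0573.

```bash
python3 nudge.py '{"x": [-0.07,-0.14,-0.21,-0.28,-0.35,-0.425,-0.5,-0.565],"y": [0.075,0.15,0.225,0.3025,0.3025,0.3025,0.3025,0.3025],"z": [0,0,0,0,0,0,0,0],"drx": [0,0,0,0,0,0,0,0],"dry": [0,0,0,0,0,0,0,0],"drz": [0.0573,0.1146,0.1719,0.2292,0.2865,0.3438,0.4011,0.4584]}' |grep -E "tcp|wrist_f"
python3 nudge.py '{"x": [0,0,0,0],"y": [0,0,0,0],"z": [0.1,0.225,0.35,0.35],"drx": [0,0,0,0],"dry": [0,0,0,0],"drz": [0,0,0,0]}' |grep -E "tcp|wrist_f"
python3 - <<'E'
from h import *
s=env.get_state(); print(toB(s["tcp_pos"][:2]),np.rad2deg(yaw())-176)
p=B(-.099,-.058)[0]; go([p[0],p[1],.055],175.8)
E
```

```text
tcp_pos: [0.5422, -0.1237, 0.197]
wrist_force: [-0.1, -0.7, 0.7]
tcp_pos: [0.5384, -0.1233, 0.0537]
wrist_force: [0.0, -0.3, -0.1]
[[-0.14617982 -0.05527312]] 0.2992791344490797
shift [-0.0471 -0.0032 -0.0018] rz 0.009 | tilt [-0.01   0.004 -1.   ]
```

In the tool's units: -0.044 m / 0.4 = -0.11, -0.04 m / 0.4 = -0.1.

```bash
python3 nudge.py '{"x": [-0.05,-0.075,-0.09,-0.1,-0.11,-0.11],"y": [-0.005,-0.005,-0.005,-0.005,-0.005,-0.005],"z": [0,0,0,0,0,0],"drx": [0,0,0,0,0,0],"dry": [0,0,0,0,0,0],"drz": [0,0,0,0,0,0]}' |grep -E "tcp|wrist_f"
for i in 1 2; do python3 nudge.py '{"x": [-0.0025,-0.005,-0.0075,-0.0075],"y": [0,0,0,0],"z": [0,0,0,0],"drx": [0,0,0,0],"dry": [0,0,0,0],"drz": [0,0,0,0]}' |grep -E "tcp|wrist_f"; done
python3 - <<'E'
from h import *
s=env.get_state(); print(toB(s["tcp_pos"][:2]),np.rad2deg(yaw()))
E
```

```text
tcp_pos: [0.5866, -0.1299, 0.0584]
wrist_force: [-0.6, 0.2, 1.0]
tcp_pos: [0.589, -0.1301, 0.0583]
wrist_force: [-2.6, -0.2, 2.6]
tcp_pos: [0.5892, -0.13, 0.0581]
wrist_force: [-11.1, -0.9, 9.0]
[[-0.09506848 -0.05820248]] 176.2604928003535
```

In the tool's units: -0.071 m / 0.4 = -0.1775, -0.035 m / 0.4 = -0.0875.

```bash
python3 nudge.py '{"x": [0.03,0.075,0.075,0.075,0.045,0.025,0.015,0.015],"y": [0,0,-0.0875,-0.1775,-0.1775,-0.1775,-0.1775,-0.1775],"z": [0,0,0,0,0,0,0,0],"drx": [0,0,0,0,0,0,0,0],"dry": [0,0,0,0,0,0,0,0],"drz": [0,0,0,0,0,0,0,0]}' |grep -E "tcp|wrist_f"
for i in 1 2 3; do python3 nudge.py '{"x": [-0.0025,-0.005,-0.0075,-0.0075],"y": [0,0,0,0],"z": [0,0,0,0],"drx": [0,0,0,0],"dry": [0,0,0,0],"drz": [0,0,0,0]}' |grep -E "tcp|wrist_f"; done
python3 - <<'E'
from h import *
s=env.get_state(); print(toB(s["tcp_pos"][:2]),np.rad2deg(yaw()))
E
```

```text
tcp_pos: [0.5815, -0.1998, 0.058]
wrist_force: [-2.8, -0.0, 1.4]
tcp_pos: [0.5816, -0.1998, 0.058]
wrist_force: [-11.1, -0.0, 7.7]
tcp_pos: [0.5817, -0.1998, 0.058]
wrist_force: [-20.1, 0.8, 14.0]
tcp_pos: [0.5817, -0.1998, 0.058]
wrist_force: [-27.7, -0.5, 20.7]
[[-0.09733234 -0.12829737]] 176.20034963632452
```

In the tool's units: -0.086 m / 0.4 = -0.215, -0.043 m / 0.4 = -0.1075.

```bash
python3 nudge.py '{"x": [0.03,0.075,0.075,0.075,0.045,0.03,0.0225,0.0225],"y": [0,0,-0.1075,-0.215,-0.215,-0.215,-0.215,-0.215],"z": [0,0,0,0,0,0,0,0],"drx": [0,0,0,0,0,0,0,0],"dry": [0,0,0,0,0,0,0,0],"drz": [0,0,0,0,0,0,0,0]}' |grep -E "tcp|wrist_f"
for i in 1 2 ; do python3 nudge.py '{"x": [-0.0025,-0.005,-0.0075,-0.0075],"y": [0,0,0,0],"z": [0,0,0,0],"drx": [0,0,0,0],"dry": [0,0,0,0],"drz": [0,0,0,0]}' |grep -E "tcp|wrist_f"; done
python3 - <<'E'
from h import *
s=env.get_state(); print(toB(s["tcp_pos"][:2]),np.rad2deg(yaw()))
E
```

```text
tcp_pos: [0.5737, -0.2857, 0.058]
wrist_force: [-9.7, -3.4, 4.8]
tcp_pos: [0.5738, -0.2857, 0.058]
wrist_force: [-19.9, -2.9, 10.3]
tcp_pos: [0.5739, -0.2856, 0.0581]
wrist_force: [-27.7, -3.8, 16.8]
[[-0.09881632 -0.2145301 ]] 176.18525271279825
```

All three contacts lie on one straight line (slope about -0.092 rad, so the bar's yaw is nearer -5.2°). I'll close up once more along the bar, then check.

In the tool's units: -0.14 m / 0.4 = -0.35, 0.03 m / 0.4 = 0.075, -0.82 rad / 3.1416 = -0.261.

```bash
sed -i 's/^O=.*/O=np.array([.6895,-.079]); TH=-.092/' h.py
python3 nudge.py '{"x": [0.03,0.075,0.075,0.075,0.075,0.075,0.075,0.075],"y": [0,0,0,0,0,0,0,0],"z": [0,0,-0.125,-0.25,-0.35,-0.35,-0.35,-0.35],"drx": [0,0,0,0,0,0,0,0],"dry": [0,0,0,0,0,0,0,0],"drz": [0,0,0,-0.0318,-0.0891,-0.1464,-0.2037,-0.261]}' |grep -E "clock|tcp|wrist_f"
python3 - <<'E'
from h import *
for z in (.20,.055):
    p=B(-.046,-.315)[0]; go([p[0],p[1],z],259.5)
E
```

```text
clock: 45.68
tcp_pos: [0.5534, -0.2835, 0.1984]
wrist_force: [0.3, 0.0, 0.3]
shift [ 0.0282 -0.1183 -0.0015] rz -6.907 | tilt [ 0.001  0.    -1.   ]
shift [ 0.0284 -0.1181  0.1435] rz -6.907 | tilt [ 0.001  0.    -1.   ]
```

In the tool's units: 0.142 m / 0.4 = 0.355, -0.118 m / 0.4 = -0.295, -0.624 rad / 3.1416 = -0.1986.

```bash
python3 nudge.py '{"x": [0.025,0.05,0.07,0.07,0.07,0.07,0.07,0.07],"y": [-0.1,-0.2,-0.295,-0.295,-0.295,-0.295,-0.295,-0.295],"z": [0,0,0,0,0.125,0.25,0.355,0.355],"drx": [0,0,0,0,0,0,0,0],"dry": [0,0,0,0,0,0,0,0],"drz": [-0.0573,-0.1146,-0.1719,-0.1986,-0.1986,-0.1986,-0.1986,-0.1986]}' |grep -E "clock|tcp|wrist_f"
python3 nudge.py '{"x": [-0.03,-0.06,-0.075,-0.0875,-0.0975,-0.105,-0.11,-0.11],"y": [0.0025,0.005,0.0075,0.0075,0.0088,0.01,0.01,0.01],"z": [0,0,0,0,0,0,0,0],"drx": [0,0,0,0,0,0,0,0],"dry": [0,0,0,0,0,0,0,0],"drz": [0,0,0,0,0,0,0,0]}' |grep -E "clock|tcp|wrist_f"
for i in 1 2 ; do python3 nudge.py '{"x": [-0.0025,-0.005,-0.0075,-0.0075],"y": [0,0,0,0],"z": [0,0,0,0],"drx": [0,0,0,0],"dry": [0,0,0,0],"drz": [0,0,0,0]}' |grep -E "tcp|wrist_f"; done
python3 - <<'E'
from h import *
s=env.get_state(); print(toB(s["tcp_pos"][:2]),np.rad2deg(yaw()))
E
```

```text
clock: 46.68
tcp_pos: [0.6112, -0.3866, 0.0517]
wrist_force: [-0.5, 0.5, -0.1]
clock: 47.68
tcp_pos: [0.6173, -0.3462, 0.0562]
wrist_force: [0.7, -0.5, 0.4]
tcp_pos: [0.6178, -0.3444, 0.0564]
wrist_force: [-1.4, -4.8, -0.6]
tcp_pos: [0.6179, -0.3443, 0.0568]
wrist_force: [-3.0, -11.6, -1.6]
[[-0.0468905  -0.27073605]] -101.14073013437458
```

In the tool's units: -0.16 m / 0.4 = -0.4, -0.05 m / 0.4 = -0.125, 1 rad / 3.1416 = 0.3183.

```bash
python3 nudge.py '{"x": [0.025,0.075,0.075,0.075,0.075,0.075,0.075,0.075],"y": [0,0,0,0,0,0,0,0],"z": [0,0,-0.125,-0.25,-0.4,-0.4,-0.4,-0.4],"drx": [0,0,0,0,0,0,0,0],"dry": [0,0,0,0,0,0,0,0],"drz": [0,0,0.0318,0.0891,0.1464,0.2037,0.261,0.3183]}' 0.05 |grep -E "clock|tcp|wrist_f"
python3 nudge.py '{"x": [0,0,0,0],"y": [0,0,0,0],"z": [0,0,0,0],"drx": [0,0,0,0],"dry": [0,0,0,0],"drz": [0.0573,0.1146,0.1477,0.1477]}' |grep -E "clock|tcp|wrist_f"
python3 - <<'E'
from h import *
go([.648,-.0805,.17],175); go([.648,-.0805,.118],175)
c=shot("wrist","w12.png",scale=1.5); 
E
```

```text
clock: 49.68
tcp_pos: [0.6127, -0.3703, 0.2164]
wrist_force: [0.6, -0.5, 0.6]
clock: 50.18
tcp_pos: [0.6127, -0.3702, 0.2162]
wrist_force: [-0.1, 0.2, -0.1]
shift [-0.0109  0.2916  0.0464] rz 0.003 | tilt [ 0.     0.001 -1.   ]
shift [-0.0109  0.2916  0.0984] rz 0.003 | tilt [ 0.     0.001 -1.   ]
```

In the tool's units: 0.21 m / 0.4 = 0.525, 0.16 m / 0.4 = 0.4.

```bash
python3 nudge.py '{"x": [0,0,0,0,0,0],"y": [0.1,0.2,0.3,0.4,0.525,0.525],"z": [-0.075,-0.15,-0.225,-0.275,-0.275,-0.275],"drx": [0,0,0,0,0,0],"dry": [0,0,0,0,0,0],"drz": [0,0,0,0,0,0]}' |grep -E "clock|tcp|wrist_f"
python3 - <<'E'
from h import *
c=shot("wrist","w13.png")
J=[tuple(B(-.043,y)[0,:2]) for y in (-.043,-.129,-.215)]
overlay("w13.png","ov13.png",J,crop=(110,60,376,260)); np.savez("pics/ref_scene.npz",**read_camera("scene"))
E
```

```text
clock: 50.98
tcp_pos: [0.6309, -0.1571, 0.3275]
wrist_force: [0.6, -0.6, -0.3]
```

View pics/ov13.png

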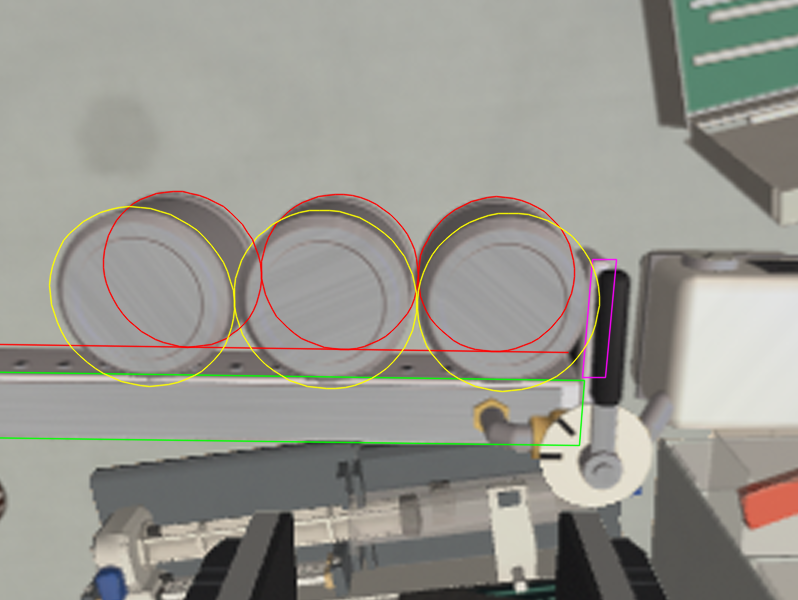

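The row is closed: the bases fit the three places, touching the bar and each other, with the lever still shut at (610,335) and its axis at (602,467). Now I grip the lever.

```bash
python3 - <<'E'
from h import *
c=load("w13.png"); f=lambda u,z: pix2w(c,[((u[0])/3+110-.5,u[1]/3+60-.5)],z)[0,:2]
t,b,a=f((613,272),.122),f((606,403),.122),f((602,467),.127); print(t,b,a)
d=t-b; print("lever deg",np.rad2deg(np.arctan2(d[1],d[0])), np.rad2deg(np.arctan2(*(t-a)[::-1])))
print("marks",[np.rad2deg(np.arctan2(*(f(u,.10)-f((602,467),.127))[::-1])) for u in ((566,424),(552,456))])
m=(t+b)/2; print(m)
go([*m,.17],175); go([*m,.119],175)
E
```

```text
[ 0.61913134 -0.07993446] [ 0.67481845 -0.08310235] [ 0.70188149 -0.08603566]
lever deg 176.74410962538036 175.78319158114303
marks [np.float64(-132.52992674174357), np.float64(-72.58147671619692)]
[ 0.6469749  -0.08151841]
shift [-0.0097  0.0798  0.1564] rz 0.005 | tilt [ 0. -0. -1.]
shift [-0.0097  0.0798  0.2074] rz 0.005 | tilt [ 0. -0. -1.]
```

In the tool's units: 0.206 m / 0.4 = 0.515, 0.18 m / 0.4 = 0.45.

```bash
python3 nudge.py '{"x": [-0.0075,-0.015,-0.0243,-0.0243,-0.0243,-0.0243,-0.0243],"y": [0.0675,0.135,0.1995,0.1995,0.1995,0.1995,0.1995],"z": [0.1,0.2,0.3,0.39,0.45,0.515,0.515],"drx": [0,0,0,0,0,0,0],"dry": [0,0,0,0,0,0,0],"drz": [0,0,0,0,0,0,0]}' |grep -E "clock|tcp|wrist_f"
python3 nudge.py '{"x": [0,0,0,0],"y": [0,0,0,0],"z": [0,0,0,0],"drx": [0,0,0,0],"dry": [0,0,0,0],"drz": [0,0,0,0]}' 0 25
python3 - <<'E'
from h import *
s=env.get_state(); ax=np.array([.706,-.0855]); d=s["tcp_pos"][:2]-ax; a0=np.arctan2(d[1],d[0]); r=np.hypot(*d); print(np.rad2deg(a0),r,np.rad2deg(yaw()),s["joint_pos"][5])
q=s["orientation"];R=Ro.from_quat(np.r_[q[1:],q[0]]).as_matrix()
for k in range(1,6):
    f=np.deg2rad(45)*k/5; p=ax+r*np.array([np.cos(a0+f),np.sin(a0+f)])
    v=R.T@np.r_[p-s["tcp_pos"][:2],0]; print(np.round([v[0],v[1],-f],4))
E
```

```text
clock: 51.95
tcp_pos: [0.6451, -0.0829, 0.1174]
wrist_force: [0.3, 0.6, 0.1]
clock: 52.45
tcp_pos: [0.6479, -0.0814, 0.1218]
orientation: [0.001, 0.042, 0.999, 0.0]
wrist_force: [-0.4, 3.5, 5.9]
finger_gap: 0.0122
grip_force: 24.4
175.9568731608378 0.058195365310592745 175.19367743186515 -0.16422825814499012
[-0.0008 -0.0091 -0.1571]
[-0.0031 -0.0179 -0.3142]
[-0.0067 -0.0263 -0.4712]
[-0.0116 -0.0341 -0.6283]
[-0.0176 -0.0409 -0.7854]
```

In the tool's units: -0.0409 m / 0.4 = -0.1023, -0.0341 m / 0.4 = -0.0853, -0.785 rad / 3.1416 = -0.2499.

```bash
python3 nudge.py '{"x": [-0.002,-0.0078,-0.0168,-0.029,-0.044,-0.044,-0.044,-0.044],"y": [-0.0228,-0.0448,-0.0658,-0.0853,-0.1023,-0.1023,-0.1023,-0.1023],"z": [0,0,0,0,0,0,0,0],"drx": [0,0,0,0,0,0,0,0],"dry": [0,0,0,0,0,0,0,0],"drz": [-0.05,-0.0999,-0.1499,-0.1999,-0.2499,-0.2499,-0.2499,-0.2499]}'
python3 - <<'E'
from h import *
s=env.get_state(); ax=np.array([.706,-.0855]); d=s["tcp_pos"][:2]-ax; print(np.rad2deg(np.arctan2(d[1],d[0]))%360-176,np.hypot(*d),np.rad2deg(yaw())%360-175.2)
E
```

```text
clock: 53.45
tcp_pos: [0.6624, -0.1238, 0.1219]
orientation: [0.002, -0.343, 0.939, -0.001]
wrist_force: [1.3, 2.6, 4.2]
finger_gap: 0.0124
grip_force: 24.6
45.28349207782506 0.058066307267753456 44.952364847662864
```

In the tool's units: -0.2 m / 0.4 = -0.5, -0.19 m / 0.4 = -0.475, 0.785 rad / 3.1416 = 0.2499.

```bash
python3 nudge.py '{"x": [0,0,0],"y": [0,0,0],"z": [0,0,0],"drx": [0,0,0],"dry": [0,0,0],"drz": [0,0,0]}' 0.05|grep wrist_f; python3 nudge.py '{"x": [0,0,-0.05,-0.1,-0.1,-0.1,-0.1,-0.1],"y": [0,0,0.075,0.15,0.15,0.15,0.15,0.15],"z": [-0.1,-0.225,-0.35,-0.475,-0.5,-0.5,-0.5,-0.5],"drx": [0,0,0,0,0,0,0,0],"dry": [0,0,0,0,0,0,0,0],"drz": [0,0,0.0477,0.105,0.1623,0.2196,0.2499,0.2499]}' |grep -E "clock|tcp|wrist_f"
python3 - <<'E'
from h import *
c=shot("wrist","w14.png"); im=c["image"].astype(int)
u=w2pix(c,[[.6625,-.1245,.122]])[0]; print("sleeve px",u)
g=(im.max(2)<45).astype(np.uint8); n,lab,st,ce=cv2.connectedComponentsWithStats(g)
k=min((i for i in range(1,n) if 80<st[i,4]<4000),key=lambda i:np.hypot(*(ce[i]-u))); print(st[k],ce[k])
ys,xs=np.where(lab==k); w=pix2w(c,np.c_[xs,ys],.119)[:,:2]; m=w.mean(0); U,S,V=np.linalg.svd(w-m,full_matrices=False); d=V[0]; d=d if d[1]<0 else -d
print(m,np.rad2deg(np.arctan2(d[1],d[0]))%360-176, "len",np.ptp((w-m)@d), np.rad2deg(np.arctan2(*(m-[.706,-.0855])[::-1]))%360-176)
# jars: compare with model by overlay & scene difference
a=np.load("pics/ref_scene.npz"); b=read_camera("scene"); df=np.abs(a["image"].astype(int)-b["image"]).max(2)
for y in(-.043,-.129,-.215):
    v=w2pix(b,[[*B(-.043,y)[0,:2],.03]])[0].astype(int); print(v,df[v[1]-14:v[1]+14,v[0]-14:v[0]+14].mean())
v=np.array([300,300]); print("noise",df[300:330,150:400].mean())
E
```

```text
wrist_force: [-0.6, 1.0, -0.8]
clock: 54.82
tcp_pos: [0.6529, -0.0525, 0.3201]
wrist_force: [0.2, 0.1, 1.0]
sleeve px [191.99325755 178.69777332]
[175 160  40  36 508] [194.59055118 177.3503937 ]
[ 0.66204846 -0.12172171] 44.844883809454444 len 0.05642174671316953 43.49289904163655
[228 181] 3.67984693877551
[251 192] 3.7232142857142856
[277 203] 3.766581632653061
noise 3.5782666666666665
```

```bash
python3 -c "
from workcell import env, read_camera; print(env.hand_in())"
```

```text
the job is handed in; nothing more can be done
None
```

The job is handed in at about 55 s of the 210 s: valve shut first, forceps and clamp put in the instrument box, all three jars closed up against the bar and the end stop, and the valve opened to about 45° (two image readings gave 44.8° and 43.5°). The result of the judging was not returned.

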